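# Set the round cement pot in its ring stand and put its lid on with the forked lifter

## Task

The round-bottomed iron pot is leaning askew in the low rubber ring: first set it gently into the three-legged ring stand, upright and level, and let go of it. Then pick up the forked lifter by its handle with the lid lying on it, carry the lid flat, without touching it, and lower it onto the pot's mouth so that it closes it; draw the fork out from under the lid, leaving the pot level, and lay the lifter back on its wooden rest as it was. Leave the other things on the bench alone.

Things in the scene. Friction and masses are not known exactly. Their poses are not given: they have to be found in the camera images.
- pot: dark iron pot, loose, about 0.5 kg (sizes in mm): a ball 100 in diameter with a straight round neck 56 outer, 46 inner diameter, its rim 72 above the ball's centre (neck bare from 42 to 72). Origin at the ball's centre, z along the neck to the mouth. Starts in the rubber ring leaning about 0.35 rad, neck more or less towards the robot; friction keeps it at whatever tilt it is left in a ring
- pot_rim (a point): centre of the pot's mouth, in the plane of its rim (72 mm above the ball's centre), axes as the pot
- cradle: low black rubber ring lying on the bench, fixed, 112 mm outer and 72 mm inner diameter, 24 mm tall; origin at the centre of its underside
- stand: dark steel ring on three short legs and a round foot 132 mm across, fixed; the ring's top is 70 mm above the bench, inner diameter 72 mm, outer 96 mm. Origin at the centre of its underside, z up
- stand_ring (a point): centre of the stand's ring in the plane of its top face; the pot when seated has its ball's centre 35 mm above this point
- lifter: forked lid lifter, loose, 200 g, 190 mm long: dark wooden handle 90 long, 22 wide, 18 tall, then a flat steel fork 92 wide, 5 thick, at the handle's mid-height. Origin inside the handle, at mid-height: grip here across the width. x points to the fork's tips, z up: handle x = -50 to 40, cross piece 39 to 61, two tines 13 wide, 66 apart inside, from 60 to the tips at 140
- lid: plain aluminium lid, loose, 60 g: disc 84 mm in diameter, 6 thick, with a plug under it 10 deep, tapering from 34 to 26. Origin at the centre of the disc's underside, z up. It starts lying across the two tines, its centre 103 ahead of the lifter's origin, the plug hanging between them; on the pot its underside lies on the rim, the plug inside the mouth
- rest: wooden rest, fixed, 200 mm long, carrying the lifter: a block under the rear of the handle, two posts under the tines. Origin on the bench under the lifter's origin as it first lies; x the way the lifter points. The lifter's origin lies 50 mm above the rest's origin; beside and under the grip the rest is only 12 mm tall
- cup: bystander, loose, not to be disturbed: white china cup, 70 mm across, 55 mm tall, handle at one side
- bowl: bystander, loose, not to be disturbed: white china bowl, 110 mm across, 50 mm tall
- jar: bystander, loose, not to be disturbed: clear jar with a red screw cap, 76 mm across, 110 mm tall
- spoon: bystander, loose, not to be disturbed: steel spoon, 160 mm long, lying flat
- hammer: bystander, loose, not to be disturbed: hammer lying on its side, about 250 mm long
- last: bystander, loose, not to be disturbed: dark wooden shoe last, about 210 mm long, 85 mm tall
Things that resemble listed ones, but are neither listed nor needed, are in the scene too. What is shaped like the rest but orange is not meant.

How it is judged:
By the outcome, as a careful person would: the job done as asked, in the order asked, and still so for the second after the job is handed in, with the robot touching nothing.
It also fails if it takes over 72 s, if anything falls off the work surface, if the arm or the gripper's body presses on something with over 40 N, if the wrist force passes 120 N, or if a joint passes its speed limit or range.

## Robot

A 6-joint arm with a two-finger parallel gripper is mounted at the origin on the work surface. World frame = base frame: x ahead of the robot, y to its left, z up, the work surface at z = 0. Lengths are in m, angles in rad, forces in N, time in s.
With the tool pointing down it reaches from about 0.375 to 0.975 m from the base axis. Payload 3.8 kg.
Tool frame: the origin (TCP) lies on the mounting face of the last link; the fingertips stand 173 mm ahead of it and the grasp point (between the pads) lies 155 mm ahead of it; z points along the fingers, y is the line along which they close (so a half turn about z gives the same grasp; the last joint's range is limited). The gripper opens to 85 mm and grips with 20 to 120 N. Pads are 22 mm wide; open, the fingers measure 114 mm over their backs; the gripper's body (76 mm by 85 mm) begins 54 mm behind the grasp point. The pads swing forward as they close: fully open they stand 13 mm farther back than shut.
Start: joints at [-1.176, 0.264, 1.604, -0, 1.274, -0.037], TCP at [0.282, -0.613, 0.405] pointing down, gripper open.
Joint ranges: [-2.63, 2.63], [-0.94, 2.18], [0.31, 2.57], [-1.31, 4.45], [0, 2.66], [-2.55, 2.55]. Speed limits (rad/s): [2.57, 2.57, 3.14, 3.14, 3.14, 3.14].

## Interface

Orientations are given as a rotation vector (axis times angle).
In Python, from workcell import bot gives the robot as it stands.
- The arm moves only by the tool drive_tool, never from a script. Its argument "increments" is a list of rows, each an object with "delta_pos": the shift along the tool's x, y, z in mm, a list of three; "turn": the turn about the tool's z in rad; "jaw": the opening, from -1 (shut) to 1 (fully open). A call has 1 to 8 rows; each row shifts and turns the commanded pose from where the row before left it, along the tool's axes as they then stand; what a row does not reach is not made up. A row lasts 1/12 s, in which the tool goes at most 41.7 mm and 7.16 degrees, less where a joint would pass 70% of its speed; a pose out of reach is approached as far as the arm can. A call is refused whole if a number of a shift passes 41.7 or a number of a turn 0.125, either way. A call with a gripper value outside its range is refused whole. The fingers move at their own pace and stop on an object; "grip_force" is the grip in N (left out, the last holds). Time passes only in rows, so rows that do not move let the fingers close. It gives the time, the measured TCP pose, the force, the opening and the grip force at its end, in the units of the state.
- bot.read_state(): the state, without advancing time (a new reading comes with each control period).
- bot.read_camera(name): name is "scene" or "side" or "wrist"; returns a dict with "pixels" (384x512x3 uint8, red, green, blue), "fovy" (degrees; the focal length in pixels is half the picture's height over the tangent of half this angle, whatever the lens; pixels are square), "cx", "cy" (the principal point, pixels), "k1" (the pictures are not rectified: a ray, as slopes to the right and down, at radius r is drawn at 1 + k1 r^2 times it, then the intrinsics apply), "camera_from_world" (4x4, takes a point from world to camera coordinates); the wrist camera has in their place "hand_eye" (4x4, takes a point from camera to tool coordinates, whose origin is the TCP and whose axes are the flange's). Camera axes: x right, y down, z forward; pixel columns grow to the right and rows downward; lengths in m; the calibration is good to about 2 mm. A picture is of the moment at which its call begins: read the wrist's pose just before it. There is no depth.
- bot.finish_job(): hands the job in; it is judged then, once.
The state is a dict: "time": time; "q": joint angles; "joint_vel": joint speeds; "joint_torque": joint torques, N m; "tool_pos": TCP position; "tcp_rot": TCP orientation; "wrist_force": force on the tool from outside, world axes, zero at the start; "torque": the same for the moment, N m; "width": opening from 0.0 (shut) to 1.0 (fully open); "grip_force": force on a finger pad.
Only numpy, scipy, OpenCV 4.12 (cv2) and the standard library are available. Lean on these libraries where they do the work, as an engineer would, in place of code of your own. Each camera call takes 0.05 s, during which the arm holds its last target. There are 200 camera calls.

## Working session

There is one attempt and no reset: what is moved stays moved. The work goes in short steps, Python scripts to look and compute and a tool call to move; the robot and the scene stay as the last step left them, time stands still between calls to the robot, and variables do not carry over. Pictures are saved under pics/ and viewed, at most 10 in all, crops included, and the job is handed in when it is done.

Besides the shell and the picture viewer there is one more tool, called as name([rows], argument=value, ...), one row to a line, values as JSON. drive_tool: Moves the arm, as the interface text tells. Its arguments: {"type":"object","properties":{"increments":{"type":"array"},"grip_force":{"type":"number"}},"required":["increments"]}

```bash
ls; mkdir -p pics
cat > h.py <<'E'
import numpy as np, cv2, json
from scipy.spatial.transform import Rotation as R
from workcell import bot
def K(c):
    f=192/np.tan(np.radians(c["fovy"])/2); return np.array([[f,0,c["cx"]],[0,f,c["cy"]],[0,0,1.]]),np.array([c["k1"],0,0,0.])
def grab(name):
    s=bot.read_state(); c=bot.read_camera(name)
    if name=="wrist":
        T=np.eye(4);T[:3,:3]=R.from_rotvec(s["tcp_rot"]).as_matrix();T[:3,3]=s["tool_pos"]
        c["camera_from_world"]=np.linalg.inv(T@np.array(c["hand_eye"]))
    c["camera_from_world"]=np.array(c["camera_from_world"])
    return c
def save(c,fn):
    cv2.imwrite("pics/"+fn,np.asarray(c["pixels"])[:,:,::-1])
    np.savez("pics/"+fn+".npz",**{k:c[k] for k in("pixels","fovy","cx","cy","k1","camera_from_world")})
def load(fn):
    d=np.load("pics/"+fn+".npz"); return {k:(d[k] if d[k].ndim else float(d[k])) for k in d}
def proj(c,P):
    k,d=K(c);M=c["camera_from_world"]; return cv2.projectPoints(np.atleast_2d(np.array(P,float)),cv2.Rodrigues(M[:3,:3])[0],M[:3,3],k,d)[0][:,0]
def ray(c,uv):
    k,d=K(c);n=cv2.undistortPoints(np.array(uv,float).reshape(-1,1,2),k,d)[:,0]
    M=c["camera_from_world"];Ri=M[:3,:3].T; return -Ri@M[:3,3],np.c_[n,np.ones(len(n))]@Ri.T
def onz(c,uv,z):
    o,D=ray(c,uv); return o+D*((z-o[2])/D[:,2])[:,None]
E
python3 - <<'E'
from h import *
for n in("scene","side"):
    c=grab(n);save(c,n+"0.png");print(n,c["fovy"],c["k1"],-c["camera_from_world"][:3,:3].T@c["camera_from_world"][:3,3])
a=load("scene0.png")["pixels"];b=load("side0.png")["pixels"]
cv2.imwrite("pics/s0.png",cv2.resize(a,(800,600),interpolation=cv2.INTER_CUBIC)[:,:,::-1])
cv2.imwrite("pics/d0.png",cv2.resize(b,(800,600),interpolation=cv2.INTER_CUBIC)[:,:,::-1])
print(bot.read_state())
E
```

```text
pics
scene 43.1251048003126 0.0015664507881518429 [ 1.14196354 -0.37075675  1.37552753]
side 55.06055050242006 0.02879824290692219 [0.39035702 0.85526012 0.62199606]
{'time': 0.1, 'q': array([-1.17592089e+00,  2.64724394e-01,  1.60522975e+00,  1.59866186e-05,
        1.27368103e+00, -3.68665498e-02]), 'joint_vel': array([ 0.00053648, -0.00241699, -0.00405169,  0.00012108,  0.00094691,
        0.001033  ]), 'joint_torque': array([ 5.05300686e-04, -5.16708469e+01, -3.68590450e+01, -5.16172372e-05,
        6.26099703e-03,  2.53847844e-05]), 'tool_pos': array([ 0.28236374, -0.61277823,  0.40345891]), 'tcp_rot': array([-3.06671255e+00, -6.72485465e-01,  5.47282303e-04]), 'wrist_force': array([ 0.02254946, -0.25453168,  0.38320914]), 'torque': array([ 0.00596771, -0.02811785,  0.00368415]), 'grip_force': 0.0, 'width': 1.0019350823149789}
```

View pics/s0.png

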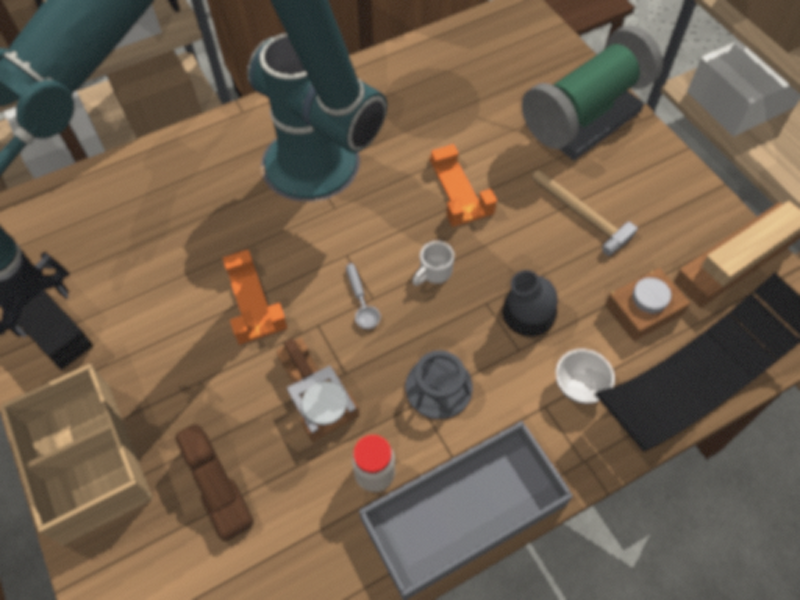

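View pics/d0.png

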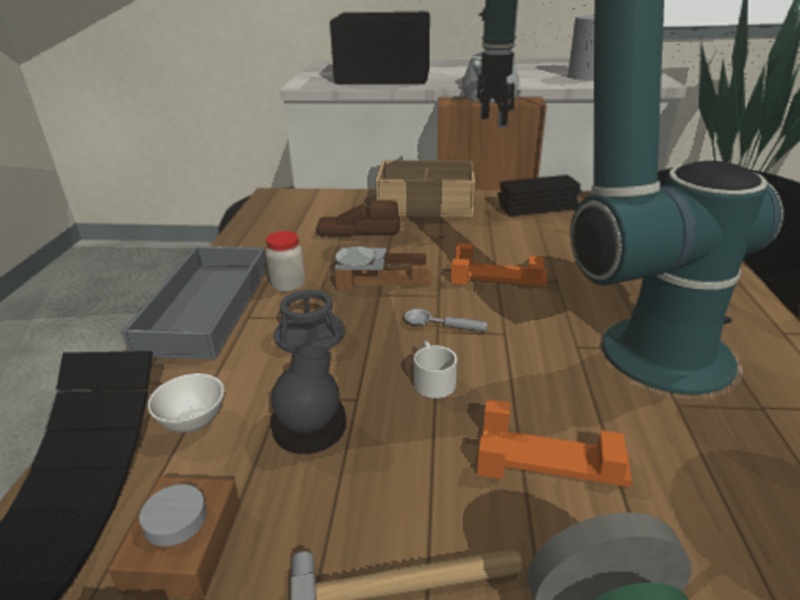

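The scene view (800-px scale) shows the leaning pot at (530,300), the stand at (440,383), and the lifter with its lid on the brown rest at about (320,395). The two rest-shaped things at (255,300) and (462,185) are orange, so they are not meant. The disc on the wooden block at (652,293) has no lifter under it, so it is not the lid. I'll confirm this in an enlarged crop.

Run:
```python
import cv2
a=cv2.imread("pics/scene0.png")[168:283,170:370]
cv2.imwrite("pics/crop1.png",cv2.resize(a,(800,460),interpolation=cv2.INTER_CUBIC))
a=cv2.imread("pics/side0.png")[145:295,160:285]
cv2.imwrite("pics/crop2.png",cv2.resize(a,(500,600),interpolation=cv2.INTER_CUBIC))
```

```text
(no output)
```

View pics/crop1.png

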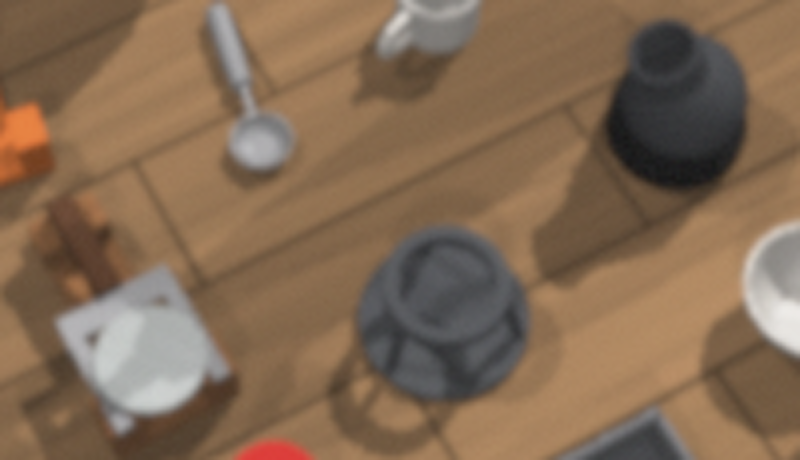

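View pics/crop2.png

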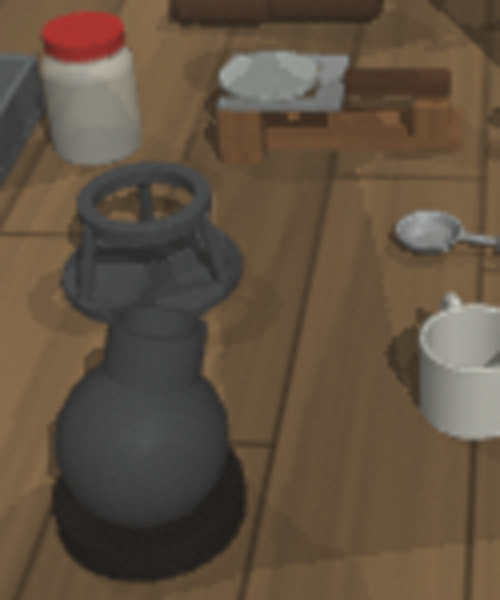

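Crop 1 (scene) shows the stand's ring top centred at (449,284), the pot rim at (667,50) and the lid disc at (151,360), lying on a grey fork with a dark handle on the brown rest. The handle's rear end is at (60,203), and the fork's rear corners are at (60,322) and (165,266). Crop 2 (side) shows the ring at (144,200), the rim at (158,322) and the ball at (142,440). That is the lid and lifter meant.

Run:
```python
from h import *
np.set_printoptions(precision=4,suppress=True)
S=load("scene0.png");D=load("side0.png")
A=lambda p:np.array(p,float)/4+[170,168]
B=lambda p:np.array(p,float)/4+[160,145]
def tri(pa,pb):
    o1,d1=ray(S,A(pa));o2,d2=ray(D,B(pb));d1=d1[0];d2=d2[0]
    t=np.linalg.lstsq(np.c_[d1,-d2],o2-o1,rcond=None)[0];x,y=o1+t[0]*d1,o2+t[1]*d2
    return (x+y)/2,np.linalg.norm(x-y)
print("ring",tri((449,284),(144,200)),onz(S,A((449,284)),.07),onz(D,B((144,200)),.07))
rim,_=tri((667,50),(158,322));print("rim",rim,_)
print("ball side z.0587",onz(D,B((142,440)),.0587))
print("lid tri",tri((151,360),(268,73)),onz(S,A((151,360)),.0585))
for n,p,z in(("handle rear top",(60,203),.059),("corner L",(60,322),.0525),("corner R",(165,266),.0525),("front L",(122,437),.0525),("front R",(235,375),.0525)):print(n,onz(S,A(p),z))
```

```text
ring (array([ 0.6441, -0.0239,  0.0635]), np.float64(0.0019213824811583388)) [[ 0.6475 -0.0253  0.07  ]] [[ 0.6403 -0.0144  0.07  ]]
rim [0.5804 0.2009 0.1248] 0.0029785248977932046
ball side z.0587 [[0.5898 0.2245 0.0587]]
lid tri (array([ 0.5869, -0.2422,  0.055 ]), np.float64(0.002357098792109409)) [[ 0.5896 -0.2422  0.0585]]
handle rear top [[ 0.4407 -0.2464  0.059 ]]
corner L [[ 0.5272 -0.2872  0.0525]]
corner R [[ 0.5242 -0.1991  0.0525]]
front L [[ 0.6301 -0.2857  0.0525]]
front R [[ 0.6274 -0.1933  0.0525]]
```

drive_tool([
  {"delta_pos": [0, 0, 0], "turn": 0.108, "jaw": 1},
  {"delta_pos": [0, 0, 0], "turn": 0.108, "jaw": 1},
  {"delta_pos": [0, 0, 0], "turn": 0.108, "jaw": 1},
  {"delta_pos": [0, 0, 0], "turn": 0.108, "jaw": 1},
  {"delta_pos": [20, -34, 0], "turn": 0, "jaw": 1},
  {"delta_pos": [20, -34, 0], "turn": 0, "jaw": 1},
  {"delta_pos": [20, -34, 0], "turn": 0, "jaw": 1},
  {"delta_pos": [20, -34, 0], "turn": 0, "jaw": 1},
])

```text
time: 0.77
tool_pos: [0.3627, -0.4756, 0.4039]
tcp_rot: [-3.14, 0.002, 0.001]
wrist_force: [0.2, -0.4, 0.1]
width: 1.0
grip_force: 0.0
```

drive_tool([
  {"delta_pos": [20, -34, 0], "turn": 0, "jaw": 1},
  {"delta_pos": [20, -34, 0], "turn": 0, "jaw": 1},
  {"delta_pos": [20, -34, 0], "turn": 0, "jaw": 1},
  {"delta_pos": [20, -34, 0], "turn": 0, "jaw": 1},
  {"delta_pos": [20, -34, 0], "turn": 0, "jaw": 1},
  {"delta_pos": [20, -34, 0], "turn": 0, "jaw": 1},
  {"delta_pos": [0, 0, 0], "turn": 0, "jaw": 1},
  {"delta_pos": [0, 0, 0], "turn": 0, "jaw": 1},
])

```text
time: 1.43
tool_pos: [0.4833, -0.2711, 0.4043]
tcp_rot: [-3.141, -0.007, 0.001]
wrist_force: [-1.0, -0.1, -0.5]
width: 1.004
grip_force: 0.0
```

Run:
```python
from h import *
np.set_printoptions(precision=4,suppress=True)
c=grab("wrist");save(c,"w1.png")
M=np.linalg.inv(c["camera_from_world"]);print(M,c["fovy"])
# predicted pixels
for n,p in(("lid",(.5896,-.2422,.0585)),("org",(.487,-.245,.059)),("ring",(.645,-.022,.07)),("pot",(.5898,.2245,.06)),("rim",(.58,.2,.125))):print(n,proj(c,p))
```

```text
[[ 0.0053 -0.9552 -0.2959  0.5584]
 [-1.     -0.0054 -0.0004 -0.2708]
 [-0.0013  0.2959 -0.9552  0.3729]
 [ 0.      0.      0.      1.    ]] 63.66517008716577
lid [[229.0884  55.1684]]
org [[233.8683 161.1483]]
ring [[-20.1132 -10.2676]]
pot [[-218.3522   64.25  ]]
rim [[-286.8691   73.0636]]
```

drive_tool([
  {"delta_pos": [13.5, -36, 0], "turn": 0, "jaw": 1},
  {"delta_pos": [13.5, -36, 0], "turn": 0, "jaw": 1},
  {"delta_pos": [13.5, -36, 0], "turn": 0, "jaw": 1},
  {"delta_pos": [13.5, -36, 0], "turn": 0, "jaw": 1},
  {"delta_pos": [13.5, -36, 0], "turn": 0, "jaw": 1},
  {"delta_pos": [13.5, -36, 0], "turn": 0, "jaw": 1},
  {"delta_pos": [13.5, -36, 0], "turn": 0, "jaw": 1},
  {"delta_pos": [13.5, -36, 0], "turn": 0, "jaw": 1},
])

```text
time: 2.15
tool_pos: [0.591, 0.0146, 0.4045]
tcp_rot: [3.141, -0.005, -0.0]
wrist_force: [0.0, -1.2, -0.7]
width: 1.002
grip_force: 0.0
```

drive_tool([
  {"delta_pos": [13.5, -36, 0], "turn": 0, "jaw": 1},
  {"delta_pos": [13.5, -36, 0], "turn": 0, "jaw": 1},
  {"delta_pos": [0, 0, 0], "turn": 0, "jaw": 1},
  {"delta_pos": [0, 0, 0], "turn": 0, "jaw": 1},
])

```text
time: 2.48
tool_pos: [0.6183, 0.087, 0.404]
tcp_rot: [3.141, 0.002, -0.001]
wrist_force: [0.6, -1.8, -0.0]
width: 1.0
grip_force: 0.0
```

Run:
```python
from h import *
c=grab("wrist");save(c,"w2.png")
for n,p in(("ring",(.645,-.022,.07)),("pot",(.5898,.2245,.06)),("rim",(.58,.2,.125))):print(n,proj(c,p))
a=cv2.imread("pics/w2.png");b=cv2.imread("pics/w1.png")
o=np.vstack([cv2.resize(a[60:300],(800,375),interpolation=cv2.INTER_CUBIC)[:],np.zeros((225,800,3),np.uint8)])
o[375:,:300]=cv2.resize(b[0:200,150:350],(300,300))[:225]
cv2.imwrite("pics/m1.png",o)
```

```text
ring [[369.19989949 141.2398419 ]]
pot [[130.11764394 190.68657568]]
rim [[129.86873448 224.5282774 ]]
```

View pics/m1.png

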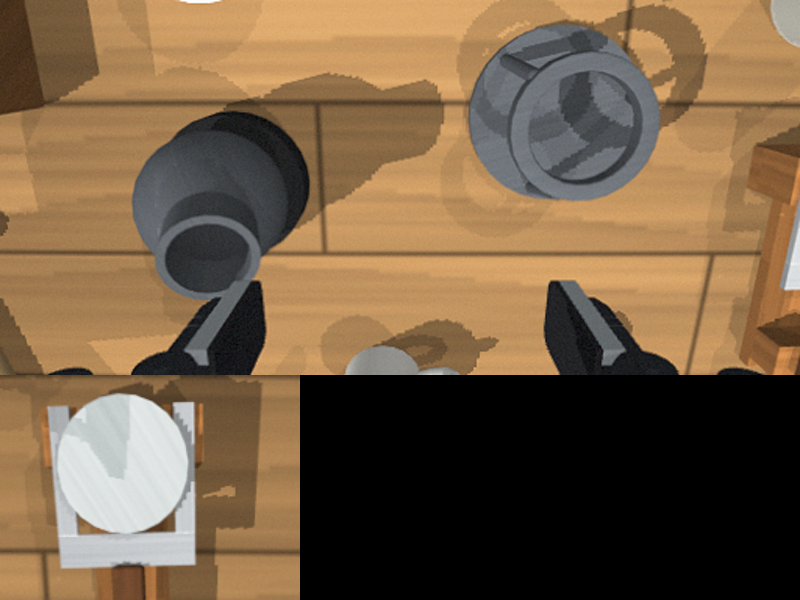

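The wrist view (upper part) shows the ring's outer circle at (585,125), the rim at (208,257) and the ball at about (209,206). In the inset, the lid is at (122,463), the fork's rear corners are at (62,568) and (196,565), and the tips are at (48,407) and (193,402).

Run:
```python
from h import *
np.set_printoptions(precision=4,suppress=True)
W=load("w2.png");L=load("w1.png");S=load("scene0.png");D=load("side0.png")
print("ring",onz(W,(374.4,140.3),.07))
print("rim",onz(W,(133.1,224.5),.1263),"ball",onz(W,(133.8,191.8),.0587))
A=lambda p:np.array(p,float)/4+[170,168]
B=lambda p:np.array(p,float)/4+[160,145]
def tri(*cp):
    M=0;b=0
    for c,p in cp:
        o,d=ray(c,p);d=d[0]/np.linalg.norm(d[0]);P=np.eye(3)-np.outer(d,d);M=M+P;b=b+P@o
    return np.linalg.solve(M,b)
print("rim3",tri((W,(133.1,224.5)),(S,A((667,50))),(D,B((158,322)))))
print("ring3",tri((W,(374.4,140.3)),(S,A((449,284))),(D,B((144,200)))))
print("lid",onz(L,(231.7,58.7),.0585))
for p in((191.3,128.7),(280.7,126.7),(182,21.3),(278.7,18)):print(onz(L,p,.0525))
print(W["camera_from_world"])
```

```text
ring [[ 0.646  -0.0271  0.07  ]]
rim [[0.5806 0.1965 0.1263]] ball [[0.5881 0.2212 0.0587]]
rim3 [0.5802 0.1995 0.1241]
ring3 [ 0.6447 -0.0261  0.0642]
lid [[ 0.5865 -0.2446  0.0585]]
[[ 0.5195 -0.2012  0.0525]]
[[ 0.522  -0.2932  0.0525]]
[[ 0.62   -0.1979  0.0525]]
[[ 0.6231 -0.2888  0.0525]]
[[ 0.0022 -1.     -0.0003  0.0855]
 [-0.9552 -0.0022  0.296   0.5521]
 [-0.296  -0.0004 -0.9552  0.5613]
 [ 0.      0.      0.      1.    ]]
```

drive_tool([
  {"delta_pos": [-9.1, -29, 0], "turn": 0, "jaw": 1},
  {"delta_pos": [-9.1, -29, 0], "turn": 0, "jaw": 1},
  {"delta_pos": [-9.1, -29, 0], "turn": 0, "jaw": 1},
  {"delta_pos": [-9.1, -29, 0], "turn": 0, "jaw": 1},
  {"delta_pos": [0, 0, 25], "turn": 0.113, "jaw": 1},
  {"delta_pos": [0, 0, 25], "turn": 0.113, "jaw": 1},
  {"delta_pos": [0, 0, 25], "turn": 0.113, "jaw": 1},
  {"delta_pos": [0, 0, 20], "turn": 0, "jaw": 1},
])

```text
time: 3.2
tool_pos: [0.5808, 0.2003, 0.3079]
tcp_rot: [3.093, -0.541, -0.002]
wrist_force: [0.6, 0.5, -0.2]
width: 1.001
grip_force: 0.0
```

drive_tool([
  {"delta_pos": [0, 0, 0], "turn": 0, "jaw": 1},
  {"delta_pos": [0, 0, 0], "turn": 0, "jaw": 1},
])

```text
time: 3.37
tool_pos: [0.5809, 0.2006, 0.3083]
tcp_rot: [3.094, -0.533, -0.005]
wrist_force: [-0.9, -0.3, 0.4]
width: 1.003
grip_force: 0.0
```

Run:
```python
from h import *
c=grab("side");save(c,"side1.png")
c2=grab("scene");save(c2,"scene1.png")
a=c["pixels"][130:300,130:290,::-1];b=c2["pixels"][130:260,290:400,::-1]
o=np.zeros((510,800,3),np.uint8);o[:510,:480]=cv2.resize(a,(480,510),interpolation=cv2.INTER_CUBIC);o[:378,480:800]=cv2.resize(b,(320,378),interpolation=cv2.INTER_CUBIC)
cv2.imwrite("pics/m2.png",o)
print(bot.read_state()["tool_pos"],R.from_rotvec(bot.read_state()["tcp_rot"]).as_matrix()[:,1])
```

```text
[0.58214328 0.20166917 0.31132515] [-0.33417524 -0.94251032 -0.00110015]
```

View pics/m2.png

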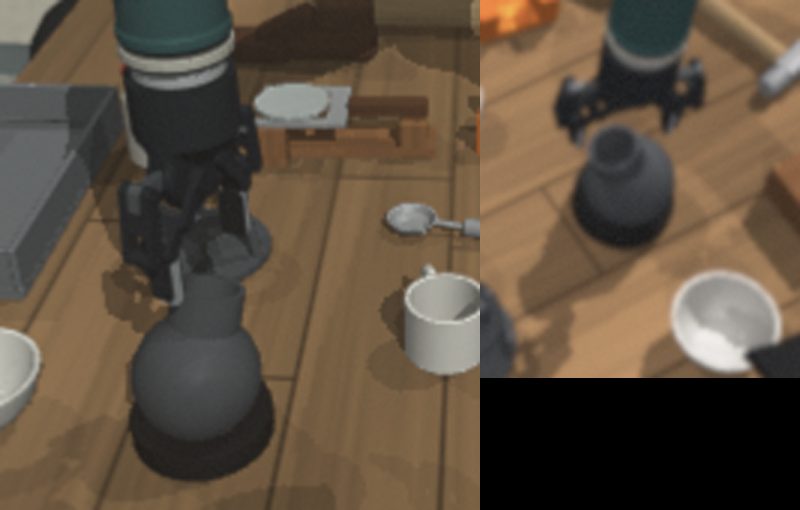

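The gripper sits open above the pot mouth, with its fingers to either side of the rim along the lean direction. Next I go down around the neck.

drive_tool([
  {"delta_pos": [0, 0, 12], "turn": 0, "jaw": 1},
  {"delta_pos": [0, 0, 12], "turn": 0, "jaw": 1},
  {"delta_pos": [0, 0, 12], "turn": 0, "jaw": 1},
  {"delta_pos": [0, 0, 0], "turn": 0, "jaw": 1},
  {"delta_pos": [0, 0, 0], "turn": 0, "jaw": 1},
])

```text
time: 3.88
tool_pos: [0.5804, 0.2028, 0.2718]
tcp_rot: [3.095, -0.53, -0.005]
wrist_force: [-0.2, -0.2, -0.3]
width: 1.005
grip_force: 0.0
```

drive_tool([
  {"delta_pos": [0, -6, 0], "turn": 0, "jaw": 1},
  {"delta_pos": [0, -6, 0], "turn": 0, "jaw": 1},
  {"delta_pos": [0, -5, 0], "turn": 0, "jaw": 1},
  {"delta_pos": [0, -5, 0], "turn": 0, "jaw": 1},
  {"delta_pos": [0, -5, 0], "turn": 0, "jaw": 1},
  {"delta_pos": [0, -4, 0], "turn": 0, "jaw": 1},
  {"delta_pos": [0, -3, 0], "turn": 0, "jaw": 1},
  {"delta_pos": [0, 0, 0], "turn": 0, "jaw": 1},
])

```text
time: 4.55
tool_pos: [0.5928, 0.2358, 0.2737]
tcp_rot: [-3.096, 0.529, -0.001]
wrist_force: [0.5, -1.3, 1.6]
width: 1.0
grip_force: 0.9
```

drive_tool([
  {"delta_pos": [0, 0, 0], "turn": 0, "jaw": 1},
])

```text
time: 4.63
tool_pos: [0.5925, 0.2353, 0.2734]
tcp_rot: [-3.096, 0.53, 0.0]
wrist_force: [-0.4, -2.1, 0.1]
width: 1.0
grip_force: 0.8
```

Run:
```python
from h import *
c=grab("side");save(c,"side2.png")
c2=grab("wrist");save(c2,"w3.png")
a=c["pixels"][180:300,140:260,::-1];b=c2["pixels"][:,:,::-1]
o=np.zeros((480,800,3),np.uint8);o[:480,:480]=cv2.resize(a,(480,480),interpolation=cv2.INTER_CUBIC);o[:240,480:800]=cv2.resize(b,(320,240),interpolation=cv2.INTER_AREA)
cv2.imwrite("pics/m3.png",o)
for off in((.0,.0),):
  for C in((.5885,.222),):
    print("upright rim pts side",(proj(c,[(C[0]+.028,C[1],.1307),(C[0]-.028,C[1],.1307),(C[0],C[1]+.028,.1307),(C[0],C[1]-.028,.1307)])-[140,180])*4)
```

```text
upright rim pts side [[161.8552942  195.29011335]
 [262.12389384 198.70606487]
 [200.05045438 228.99994171]
 [223.00198903 166.81723149]]
```

View pics/m3.png

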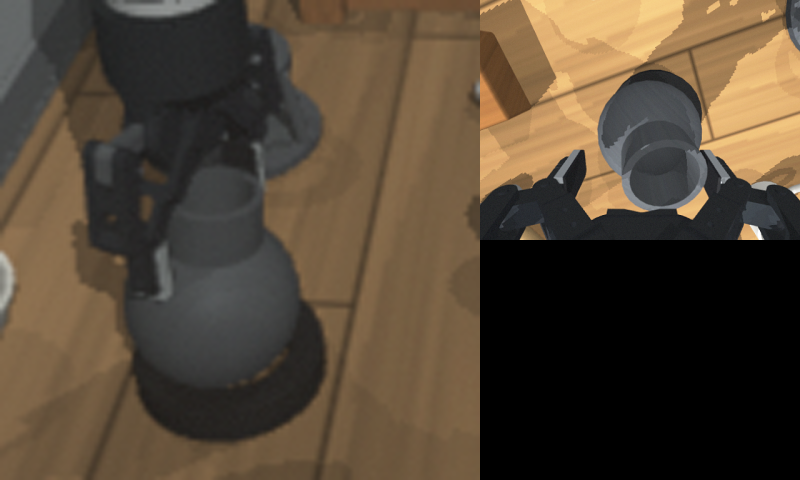

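The pot is now nearly upright. In the side crop the rim is at about (219,190) and the ball at (213,305); in the wrist view the rim is at pixel (296,280).

Run:
```python
from h import *
np.set_printoptions(precision=4,suppress=True)
c=load("side2.png");w=load("w3.png")
print("ball pred",(proj(c,(.5885,.222,.0587))-[140,180])*4)
print("rim w",onz(w,(296,280),.1300),"side",onz(c,np.array((219,190))/4+[140,180],.130))
print("ball side",onz(c,np.array((213,305))/4+[140,180],.0587))
# ball in wrist: left 598,right 702,top~78 (m3)
# cradle bottom outline prediction in side
t=np.linspace(0,2*np.pi,13)[:-1]
print((proj(c,[(.5885+.056*np.cos(a),.222+.056*np.sin(a),.0) for a in t])-[140,180])[[0,3,6,9]]*4)
print((proj(c,[(.5885+.056*np.cos(a),.222+.056*np.sin(a),.024) for a in t])-[140,180])[[0,3,6,9]]*4)
```

```text
ball pred [[225.2112 297.1427]]
rim w [[0.5859 0.2207 0.13  ]] side [[0.5863 0.2146 0.13  ]]
ball side [[0.594  0.229  0.0587]]
[[142.962  368.6145]
 [214.082  443.5016]
 [328.3118 376.6434]
 [254.1238 309.0507]]
[[137.6678 338.4969]
 [209.5401 412.5613]
 [325.6241 346.3359]
 [250.5786 279.5831]]
```

drive_tool([
  {"delta_pos": [0, 5, -1], "turn": 0, "jaw": 1},
  {"delta_pos": [0, 5, -1], "turn": 0, "jaw": 1},
  {"delta_pos": [0, 4, 0], "turn": 0, "jaw": 1},
  {"delta_pos": [0, 0, 0], "turn": 0, "jaw": 0.6},
  {"delta_pos": [0, 0, 0], "turn": 0, "jaw": 0.5},
  {"delta_pos": [0, 0, 0], "turn": 0, "jaw": 0.4},
  {"delta_pos": [0, 0, 0], "turn": 0, "jaw": 0.3},
  {"delta_pos": [0, 0, 0], "turn": 0, "jaw": 0.2},
], grip_force=50)

```text
time: 5.4
tool_pos: [0.5888, 0.2215, 0.278]
tcp_rot: [-3.096, 0.53, -0.005]
wrist_force: [-2.3, -5.9, 8.6]
width: 0.662
grip_force: 49.4
```

drive_tool([
  {"delta_pos": [0, 0, 0], "turn": 0, "jaw": -1},
  {"delta_pos": [0, 0, 0], "turn": 0, "jaw": -1},
  {"delta_pos": [0, 0, 0], "turn": 0, "jaw": -1},
])

```text
time: 5.65
tool_pos: [0.5888, 0.2215, 0.278]
tcp_rot: [-3.096, 0.53, -0.005]
wrist_force: [-1.8, -5.4, 9.0]
width: 0.654
grip_force: 49.4
```

drive_tool([
  {"delta_pos": [0, 0, -5], "turn": 0, "jaw": -1},
  {"delta_pos": [0, 0, -10], "turn": 0, "jaw": -1},
  {"delta_pos": [0, 0, -20], "turn": 0, "jaw": -1},
  {"delta_pos": [0, 0, -20], "turn": 0, "jaw": -1},
  {"delta_pos": [0, 0, -20], "turn": 0, "jaw": -1},
  {"delta_pos": [0, 0, -15], "turn": 0, "jaw": -1},
  {"delta_pos": [0, 0, 0], "turn": 0, "jaw": -1},
  {"delta_pos": [0, 0, 0], "turn": 0, "jaw": -1},
], grip_force=70)

```text
time: 6.32
tool_pos: [0.588, 0.2222, 0.366]
tcp_rot: [-3.095, 0.53, -0.002]
wrist_force: [0.2, -0.3, -6.1]
width: 0.648
grip_force: 77.5
```

Run:
```python
from h import *
np.set_printoptions(precision=4,suppress=True)
s=bot.read_state();print(s["tool_pos"],s["wrist_force"],s["torque"],s["width"])
c=grab("side");save(c,"side3.png");w=grab("wrist");save(w,"w4.png");c2=grab("scene");save(c2,"scene3.png")
a=c["pixels"][130:250,140:260,::-1];b=w["pixels"][100:384,100:484,::-1];d=c2["pixels"][120:220,280:400,::-1]
o=np.zeros((600,800,3),np.uint8);o[:480,:480]=cv2.resize(a,(480,480),interpolation=cv2.INTER_CUBIC);o[:237,480:800]=cv2.resize(b,(320,237),interpolation=cv2.INTER_AREA);o[240:507,480:800]=cv2.resize(d,(320,267),interpolation=cv2.INTER_CUBIC)
cv2.imwrite("pics/m4.png",o)
# predicted side silhouette if upright about TCP xy
x,y=s["tool_pos"][:2]
for zr in(.208,.212,.216):
  print(zr,"rim L,R,near,far",(proj(c,[(x+.028,y,zr),(x-.028,y,zr),(x,y+.028,zr),(x,y-.028,zr),(x,y,zr-.072)])-[140,130]).round(1)*4)
```

```text
[0.588  0.2222 0.366 ] [ 0.2034 -0.3188 -6.0688] [-0.0485  0.0366 -0.0315] 0.6478280110497159
0.208 rim L,R,near,far [[144.4 277.6]
 [250.  280.4]
 [184.  308.8]
 [209.2 250.8]
 [211.6 389.6]]
0.212 rim L,R,near,far [[143.2 271.2]
 [249.2 274. ]
 [183.2 302.4]
 [208.4 244.4]
 [210.8 383.6]]
0.216 rim L,R,near,far [[142.4 264.4]
 [248.4 267.6]
 [182.  295.6]
 [207.6 238. ]
 [210.  377.6]]
```

View pics/m4.png

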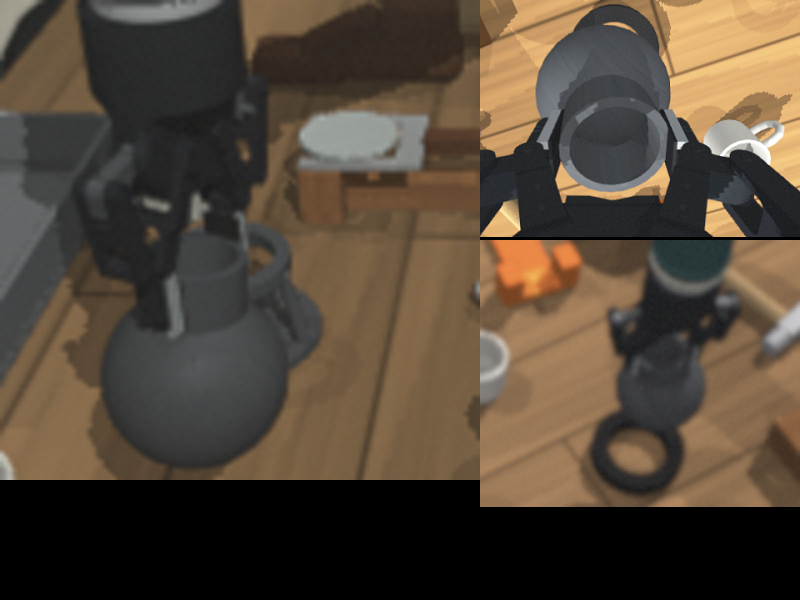

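The pot is held. In the side crop the ball is at (195,375), about 15 px left of where an upright pot would be, so the neck has a small leftover lean towards -x. In the wrist view the ball is at pixel (247.6,210) and the rim at (259.6,271.6).

Run:
```python
from h import *
np.set_printoptions(precision=4,suppress=True)
c=load("side3.png");w=load("w4.png");C=load("scene3.png")
from scipy.optimize import least_squares
def f(p):
    b=p[:3];n=np.array([p[3],p[4],np.sqrt(1-p[3]**2-p[4]**2)]);r=b+.072*n
    return np.r_[(proj(c,b)[0]-(np.array((195,375))/4+[140,130])),proj(w,b)[0]-(247.6,210),proj(w,r)[0]-(259.6,271.6),
      .5*(proj(c,r)[0]-(np.array((201,262))/4+[140,130])),proj(C,b)[0]-(np.array((661,383.))-[480,240])*.375-[280,120]]
q=least_squares(f,[.59,.22,.145,0,0]);print(q.x,q.fun)
X=np.array([.943,-.333]);Y=np.array([-.334,-.942]);print("lean along tool x,y:",q.x[3:]@X,q.x[3:]@Y)
print("cradle",onz(C,(np.array((637,452.))-[480,240])*.375+[280,120],.024))
```

```text
[ 0.5914  0.2281  0.15   -0.0215 -0.1063] [ 1.3182  0.0449 -0.4074 -0.1902  0.0423  0.1365 -1.2181 -0.8658 -0.6867
  1.0464]
lean along tool x,y: 0.015130583049563304 0.10728089983534334
cradle [[0.5992 0.2139 0.024 ]]
```

drive_tool([
  {"delta_pos": [8, 13, 0], "turn": 0, "jaw": -1},
  {"delta_pos": [13.6, 22, 0], "turn": 0, "jaw": -1},
  {"delta_pos": [16, 26, 0], "turn": 0, "jaw": -1},
  {"delta_pos": [16, 26, 0], "turn": 0, "jaw": -1},
  {"delta_pos": [16, 26, 0], "turn": 0, "jaw": -1},
  {"delta_pos": [16, 26, 0], "turn": 0, "jaw": -1},
  {"delta_pos": [16, 26, 0], "turn": 0, "jaw": -1},
  {"delta_pos": [16, 26, 0], "turn": 0, "jaw": -1},
])

```text
time: 7.13
tool_pos: [0.6348, 0.0006, 0.3638]
tcp_rot: [3.096, -0.53, -0.004]
wrist_force: [0.6, 0.5, -5.9]
width: 0.643
grip_force: 77.7
```

drive_tool([
  {"delta_pos": [12, 20, 0], "turn": 0, "jaw": -1},
  {"delta_pos": [6.4, 8.7, 0], "turn": 0, "jaw": -1},
  {"delta_pos": [0, 0, 0], "turn": 0, "jaw": -1},
  {"delta_pos": [0, 0, 10], "turn": 0, "jaw": -1},
  {"delta_pos": [0, 0, 10], "turn": 0, "jaw": -1},
  {"delta_pos": [0, 0, 8], "turn": 0, "jaw": -1},
  {"delta_pos": [0, 0, 0], "turn": 0, "jaw": -1},
  {"delta_pos": [0, 0, 0], "turn": 0, "jaw": -1},
])

```text
time: 7.8
tool_pos: [0.6422, -0.0295, 0.3356]
tcp_rot: [3.097, -0.528, -0.006]
wrist_force: [0.2, -1.0, -5.4]
width: 0.647
grip_force: 77.8
```

drive_tool([
  {"delta_pos": [0, 0, 4], "turn": 0, "jaw": -1},
  {"delta_pos": [0, 0, 4], "turn": 0, "jaw": -1},
  {"delta_pos": [0, 0, 0], "turn": 0, "jaw": -1},
])

```text
time: 8.05
tool_pos: [0.6429, -0.0303, 0.3291]
tcp_rot: [3.097, -0.53, -0.001]
wrist_force: [1.2, 0.0, -6.3]
width: 0.648
grip_force: 77.9
```

drive_tool([
  {"delta_pos": [0, 0, 2], "turn": 0, "jaw": -1},
  {"delta_pos": [0, 0, 0], "turn": 0, "jaw": -1},
])

```text
time: 8.22
tool_pos: [0.643, -0.0306, 0.3275]
tcp_rot: [3.097, -0.53, -0.0]
wrist_force: [-0.7, -0.4, -6.5]
width: 0.647
grip_force: 77.8
```

drive_tool([
  {"delta_pos": [0, 0, 2], "turn": 0, "jaw": -1},
  {"delta_pos": [0, 0, 0], "turn": 0, "jaw": -1},
])

```text
time: 8.38
tool_pos: [0.643, -0.0307, 0.3255]
tcp_rot: [3.096, -0.53, -0.0]
wrist_force: [-0.5, 0.5, -5.8]
width: 0.648
grip_force: 77.8
```

drive_tool([
  {"delta_pos": [0, 0, 2], "turn": 0, "jaw": -1},
  {"delta_pos": [0, 0, 0], "turn": 0, "jaw": -1},
])

```text
time: 8.55
tool_pos: [0.643, -0.0308, 0.3234]
tcp_rot: [3.096, -0.53, -0.001]
wrist_force: [-0.6, 0.5, -5.6]
width: 0.645
grip_force: 77.8
```

drive_tool([
  {"delta_pos": [0, 0, 1.5], "turn": 0, "jaw": -1},
  {"delta_pos": [0, 0, 0], "turn": 0, "jaw": -1},
])

```text
time: 8.72
tool_pos: [0.6431, -0.0307, 0.3224]
tcp_rot: [-3.096, 0.53, -0.0]
wrist_force: [-0.4, -0.9, -3.3]
width: 0.646
grip_force: 78.4
```

drive_tool([
  {"delta_pos": [0, 0, 1], "turn": 0, "jaw": -1},
  {"delta_pos": [0, 0, 0], "turn": 0, "jaw": -1},
])

```text
time: 8.88
tool_pos: [0.6433, -0.0307, 0.3222]
tcp_rot: [-3.096, 0.53, -0.002]
wrist_force: [-1.8, 0.4, -0.7]
width: 0.644
grip_force: 79.2
```

drive_tool([
  {"delta_pos": [0, 0, 1], "turn": 0, "jaw": -1},
  {"delta_pos": [0, 0, 0], "turn": 0, "jaw": 0.4},
  {"delta_pos": [0, 0, 0], "turn": 0, "jaw": 0.6},
  {"delta_pos": [0, 0, 0], "turn": 0, "jaw": 0.8},
  {"delta_pos": [0, 0, 0], "turn": 0, "jaw": 1},
  {"delta_pos": [0, 0, 0], "turn": 0, "jaw": 1},
  {"delta_pos": [0, 0, -10], "turn": 0, "jaw": 1},
  {"delta_pos": [0, 0, -20], "turn": 0, "jaw": 1},
])

```text
time: 9.55
tool_pos: [0.6419, -0.0306, 0.3476]
tcp_rot: [3.096, -0.53, -0.01]
wrist_force: [0.2, 0.7, -0.4]
width: 1.003
grip_force: 0.0
```

drive_tool([
  {"delta_pos": [0, 0, -30], "turn": 0, "jaw": 1},
  {"delta_pos": [0, 0, -30], "turn": 0, "jaw": 1},
  {"delta_pos": [0, 0, -20], "turn": 0, "jaw": 1},
  {"delta_pos": [0, 0, 0], "turn": 0, "jaw": 1},
  {"delta_pos": [0, 0, 0], "turn": 0, "jaw": 1},
])

```text
time: 9.97
tool_pos: [0.6435, -0.0307, 0.4331]
tcp_rot: [-3.096, 0.53, -0.008]
wrist_force: [0.3, 0.3, -0.8]
width: 1.0
grip_force: 0.0
```

Run:
```python
from h import *
np.set_printoptions(precision=4,suppress=True)
s=bot.read_state();print(s["tool_pos"],s["width"])
c=grab("side");save(c,"side4.png");w=grab("wrist");save(w,"w5.png");C=grab("scene");save(C,"scene4.png")
P=(.6455,-.0265,.13)
o=np.zeros((600,800,3),np.uint8)
def put(cc,h,sc,x,y):
    u,v=proj(cc,P)[0].astype(int);print("crop org",u-h,v-h,"scale",sc,"at",x,y)
    p=cc["pixels"][max(0,v-h):v+h,max(0,u-h):u+h,::-1];r=cv2.resize(p,None,fx=sc,fy=sc,interpolation=cv2.INTER_CUBIC)
    r=r[:600-y,:800-x];o[y:y+r.shape[0],x:x+r.shape[1]]=r
put(c,33,6,0,0);put(C,33,6,400,0);put(w,100,2,0,400) if 0 else None
u,v=proj(w,P)[0].astype(int);print(u,v)
p=w["pixels"][max(0,v-66):v+66,max(0,u-100):u+100,::-1];r=cv2.resize(p,None,fx=1.5,fy=1.5);print("w org",max(0,u-100),max(0,v-66));o[400:400+r.shape[0],:r.shape[1]]=r[:200]
cv2.imwrite("pics/m5.png",o)
```

```text
[ 0.6435 -0.0307  0.4331] 1.0001629219968997
crop org 159 141 scale 6 at 0 0
crop org 249 196 scale 6 at 400 0
253 175
w org 153 109
```

View pics/m5.png

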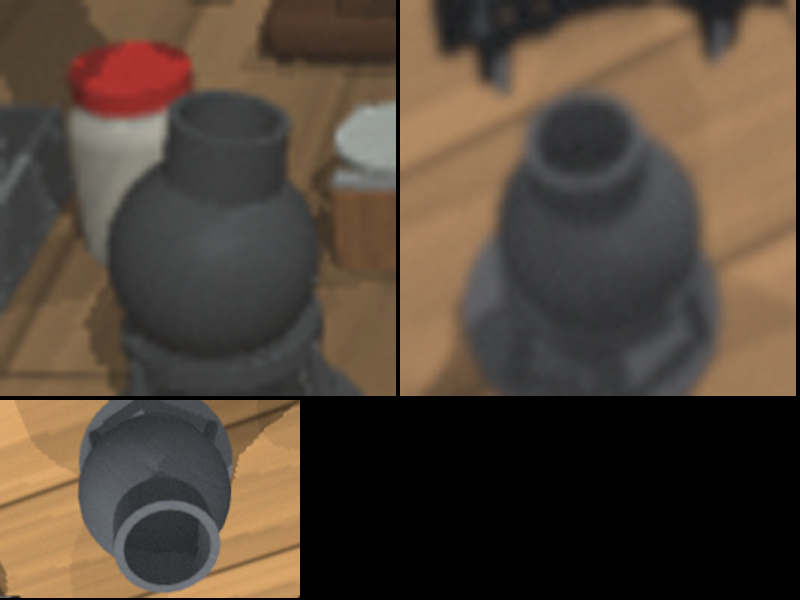

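The pot stands in the ring. Rim centres are side crop (227.5,119), scene crop (184,140) and wrist inset (167,146). Ball centres are (213,252), (200,228) and (155,87). I'll fit the lean from these.

```bash
cat > fit.py <<'E'
from h import *
from scipy.optimize import least_squares
def bbc(P): return (P.max(0)+P.min(0))/2
T=np.linspace(0,2*np.pi,73)[:-1]
def ballc(c,b,r=.05):
    M=c["camera_from_world"];o=-M[:3,:3].T@M[:3,3];d=b-o;D=np.linalg.norm(d);n=d/D
    e=np.cross(n,[0,0,1.]);e/=np.linalg.norm(e);g=np.cross(n,e);q=r*r/D;rr=r*np.sqrt(1-(r/D)**2)
    return bbc(proj(c,b-n*q+rr*(np.cos(T)[:,None]*e+np.sin(T)[:,None]*g)))
def rimc(c,b,n,r=.028,h=.072):
    e=np.cross(n,[0,1.,0]);e/=np.linalg.norm(e);g=np.cross(n,e)
    return bbc(proj(c,b+h*n+r*(np.cos(T)[:,None]*e+np.sin(T)[:,None]*g)))
E
python3 - <<'E'
from fit import *
np.set_printoptions(precision=4,suppress=True)
cs=[load("side4.png"),load("scene4.png"),load("w5.png")]
rim=[np.array((227.5,119))/6+(159,141),np.array((184,140))/6+(249,196),np.array((167,146.5))/1.5+(153,109)]
bal=[np.array((213,252))/6+(159,141),np.array((200,228))/6+(249,196),np.array((155.5,87))/1.5+(153,109)]
def f(p,S=(0,1,2)):
    b=p[:3];n=np.array([p[3],p[4],np.sqrt(1-p[3]**2-p[4]**2)])
    return np.concatenate([np.r_[rimc(cs[i],b,n)-rim[i],ballc(cs[i],b)-bal[i]] for i in S]+[[(b[2]-.105)*1000]])
for S in((0,1,2),(0,1),(2,),(0,),(1,)):
    q=least_squares(f,[.645,-.026,.105,0,0],args=(S,));print(S,q.x,"cost",q.cost)
E
```

```text
(0, 1, 2) [ 0.6458 -0.029   0.1043 -0.2309 -0.0178] cost 3.1025831171532765
(0, 1) [ 0.6452 -0.0256  0.1043 -0.2071 -0.0299] cost 1.391259430671984
(2,) [ 0.646  -0.0295  0.105  -0.2337 -0.0156] cost 1.655976812239948e-26
(0,) [ 0.6422 -0.0218  0.105  -0.1965  0.0109] cost 4.983318904170171e-23
(1,) [ 0.6471 -0.0264  0.105  -0.2056 -0.0379] cost 3.6350710512584224e-27
```

drive_tool([
  {"delta_pos": [0, 0, 0], "turn": -0.122, "jaw": 1},
  {"delta_pos": [0, 0, 0], "turn": -0.122, "jaw": 1},
  {"delta_pos": [0, 0, 0], "turn": -0.122, "jaw": 1},
  {"delta_pos": [0, 0, 0], "turn": -0.122, "jaw": 1},
  {"delta_pos": [0, 0, 0], "turn": -0.122, "jaw": 1},
  {"delta_pos": [0, 0, 0], "turn": -0.122, "jaw": 1},
  {"delta_pos": [0, 0, 0], "turn": -0.122, "jaw": 1},
  {"delta_pos": [0, 0, 0], "turn": -0.122, "jaw": 1},
])

```text
time: 10.78
tool_pos: [0.6426, -0.0306, 0.4277]
tcp_rot: [-2.979, -0.992, 0.006]
wrist_force: [-0.4, 0.5, -0.3]
width: 0.999
grip_force: 0.0
```

drive_tool([
  {"delta_pos": [0, 0, 0], "turn": -0.122, "jaw": 1},
  {"delta_pos": [0, 0, 0], "turn": -0.122, "jaw": 1},
  {"delta_pos": [0, 0, 0], "turn": -0.122, "jaw": 1},
  {"delta_pos": [0, 0, 0], "turn": -0.122, "jaw": 1},
  {"delta_pos": [0, 0, 0], "turn": -0.122, "jaw": 1},
  {"delta_pos": [0, 0, 0], "turn": -0.122, "jaw": 1},
  {"delta_pos": [0, 0, 0], "turn": -0.122, "jaw": 1},
  {"delta_pos": [0, 0, 0], "turn": -0.122, "jaw": 1},
])

```text
time: 11.45
tool_pos: [0.6426, -0.0307, 0.4277]
tcp_rot: [-2.165, -2.272, 0.004]
wrist_force: [-0.8, 0.0, 0.3]
width: 1.004
grip_force: 0.0
```

drive_tool([
  {"delta_pos": [2, -11, 0], "turn": 0, "jaw": 1},
  {"delta_pos": [0, 0, 20], "turn": 0, "jaw": 1},
  {"delta_pos": [0, 0, 20], "turn": 0, "jaw": 1},
  {"delta_pos": [0, 0, 0], "turn": 0, "jaw": 1},
  {"delta_pos": [0, 0, 0], "turn": 0, "jaw": 1},
])

```text
time: 11.87
tool_pos: [0.6305, -0.029, 0.3876]
tcp_rot: [-2.174, -2.262, 0.006]
wrist_force: [0.0, -0.4, -0.8]
width: 0.999
grip_force: 0.0
```

drive_tool([
  {"delta_pos": [0, 0, 20], "turn": 0, "jaw": 1},
  {"delta_pos": [0, 0, 20], "turn": 0, "jaw": 1},
  {"delta_pos": [0, 0, 15], "turn": 0, "jaw": 1},
  {"delta_pos": [0, 0, 10], "turn": 0, "jaw": 1},
  {"delta_pos": [0, 0, 0], "turn": 0, "jaw": 1},
  {"delta_pos": [0, 0, 0], "turn": 0, "jaw": 1},
], grip_force=20)

```text
time: 12.37
tool_pos: [0.632, -0.0291, 0.3255]
tcp_rot: [-2.175, -2.267, 0.0]
wrist_force: [0.5, 0.7, 0.1]
width: 1.004
grip_force: 0.0
```

drive_tool([
  {"delta_pos": [0, 0, 0], "turn": 0, "jaw": 0.6},
  {"delta_pos": [0, 0, 0], "turn": 0, "jaw": 0.5},
  {"delta_pos": [0, 0, 0], "turn": 0, "jaw": 0.4},
  {"delta_pos": [0, 0, 0], "turn": 0, "jaw": 0.3},
  {"delta_pos": [0, 0, 0], "turn": 0, "jaw": -1},
  {"delta_pos": [0, 0, 0], "turn": 0, "jaw": -1},
])

```text
time: 12.87
tool_pos: [0.6323, -0.0292, 0.327]
tcp_rot: [2.173, 2.266, 0.002]
wrist_force: [-2.2, 1.0, 5.5]
width: 0.668
grip_force: 20.6
```

drive_tool([
  {"delta_pos": [0, 0, -5], "turn": 0, "jaw": -1},
  {"delta_pos": [0, 0, -5], "turn": 0, "jaw": -1},
  {"delta_pos": [0, 0, -5], "turn": 0, "jaw": -1},
  {"delta_pos": [0, 0, 0], "turn": 0, "jaw": -1},
], grip_force=40)

```text
time: 13.2
tool_pos: [0.632, -0.0291, 0.3405]
tcp_rot: [2.174, 2.268, 0.0]
wrist_force: [0.9, -0.4, -5.3]
width: 0.646
grip_force: 42.1
```

drive_tool([
  {"delta_pos": [0, 0, 0], "turn": 0, "jaw": -1},
  {"delta_pos": [0, 0, 0], "turn": 0, "jaw": -1},
  {"delta_pos": [0, 0, 0], "turn": 0, "jaw": -1},
], grip_force=110)

```text
time: 13.45
tool_pos: [0.6317, -0.0291, 0.3395]
tcp_rot: [-2.174, -2.267, 0.001]
wrist_force: [-0.0, -0.3, -6.4]
width: 0.617
grip_force: 113.4
```

drive_tool([
  {"delta_pos": [0.5, 5, 0], "turn": 0, "jaw": -1},
  {"delta_pos": [0.5, 5, 0], "turn": 0, "jaw": -1},
  {"delta_pos": [0, 4, 0], "turn": 0, "jaw": -1},
  {"delta_pos": [0, 0, 5], "turn": 0, "jaw": -1},
  {"delta_pos": [0, 0, 4], "turn": 0, "jaw": -1},
  {"delta_pos": [0, 0, 0], "turn": 0, "jaw": -1},
  {"delta_pos": [0, 0, 0], "turn": 0, "jaw": -1},
])

```text
time: 14.03
tool_pos: [0.6472, -0.0279, 0.3384]
tcp_rot: [2.171, 2.264, 0.005]
wrist_force: [-10.0, -1.4, 20.9]
width: 0.62
grip_force: 117.4
```

drive_tool([
  {"delta_pos": [0, 0, 2], "turn": 0, "jaw": -1},
  {"delta_pos": [0, 0, 0], "turn": 0, "jaw": -1},
])

```text
time: 14.2
tool_pos: [0.6472, -0.0279, 0.3383]
tcp_rot: [2.17, 2.264, 0.005]
wrist_force: [-12.2, -0.3, 27.0]
width: 0.621
grip_force: 118.2
```

drive_tool([
  {"delta_pos": [0, 0, 2], "turn": 0, "jaw": -1},
  {"delta_pos": [0, 0, 0], "turn": 0, "jaw": -1},
])

```text
time: 14.37
tool_pos: [0.6472, -0.028, 0.3381]
tcp_rot: [2.169, 2.264, 0.006]
wrist_force: [-15.4, -0.2, 35.1]
width: 0.618
grip_force: 119.1
```

```bash
cat > lean.py <<'E'
# silhouette fit: grey (unsaturated) mask against rendered pot contour, scene + wrist
from fit import *
def circ(o,n,r):
    e=np.cross(n,[0,1.,0]);e/=np.linalg.norm(e);g=np.cross(n,e);return o+r*(np.cos(T)[:,None]*e+np.sin(T)[:,None]*g)
def sil(c,b,n):
    M=c["camera_from_world"];o=-M[:3,:3].T@M[:3,3];d=b-o;D=np.linalg.norm(d);m=d/D
    m1=cv2.convexHull(proj(c,circ(b-m*.0025/D,m,.05*np.sqrt(1-(.05/D)**2))).astype(np.float32))
    m2=cv2.convexHull(proj(c,np.r_[circ(b+.042*n,n,.028),circ(b+.072*n,n,.028)]).astype(np.float32))
    I=np.zeros((384*4,512*4),np.uint8)
    for h in(m1,m2):cv2.fillPoly(I,[np.round((h[:,0]+.5)*4).astype(int)],255)
    return cv2.resize(I,(512,384),interpolation=cv2.INTER_AREA)/255.
def mask(c):
    h=cv2.cvtColor(np.asarray(c["pixels"],np.uint8),cv2.COLOR_RGB2LAB).astype(float);return np.clip((h[:,:,2]-128-6)/8,0,1)  # 1=wood
E
python3 - <<'E'
from lean import *
for n in("scene4.png","w5.png"):
    c=load(n);b=np.array([.6458,-.028,.1045]);s=sil(c,b,np.array([-.22,-.02,.975]));m=mask(c)
    L=cv2.cvtColor(np.asarray(c["pixels"],np.uint8),cv2.COLOR_RGB2LAB)
    out=cv2.dilate(s,np.ones((9,9)))-s>.9
    print(n,"inside b",np.percentile(L[s>.95][:,2],[5,50,95]),"around",np.percentile(L[out][:,2],[5,25,50,75,95]))
E
```

```text
scene4.png inside b [125. 127. 129.] around [126. 127. 147. 151. 153.]
w5.png inside b [123. 125. 128.] around [124. 126. 158. 162. 165.]
```

drive_tool([
  {"delta_pos": [0, 0, -5], "turn": 0, "jaw": -1},
  {"delta_pos": [0, 0, -8], "turn": 0, "jaw": -1},
  {"delta_pos": [0, 0, -8], "turn": 0, "jaw": -1},
  {"delta_pos": [0, 0, 0], "turn": 0, "jaw": -1},
  {"delta_pos": [0, 0, 0], "turn": 0, "jaw": -1},
])

```text
time: 14.78
tool_pos: [0.6462, -0.0275, 0.3479]
tcp_rot: [2.174, 2.268, 0.0]
wrist_force: [0.3, 0.0, -6.0]
width: 0.62
grip_force: 113.8
```

```bash
cat >> lean.py <<'E'
def solve(cams,x0,fixz=None,excl=None,ball=True):
    ms=[mask(c) for c in cams]
    def cost(p,full=False):
        b=np.array([p[0],p[1],p[2] if fixz is None else fixz]);n=np.array([p[3],p[4],np.sqrt(1-p[3]**2-p[4]**2)]);t=0
        for c,m in zip(cams,ms):
            s=sil(c,b,n)
            # neck/ball neighbourhood: wood inside costs; non-wood outside within 5px costs half
            o=np.clip(cv2.dilate(s,np.ones((11,11)))-s,0,1)
            t+=(s*m).sum()-(o*m).sum()
        return t
    from scipy.optimize import minimize
    best=None
    for k in range(3):
        r=minimize(cost,x0,method="Nelder-Mead",options=dict(initial_simplex=np.array([x0]+[np.array(x0)+d for d in np.diag([.008,.008,.008,.08,.08])*(1 if k%2 else -1)]),xatol=1e-4,fatol=.05,maxiter=300))
        x0=r.x
    return r.x,r.fun
E
python3 - <<'E'
from lean import *
np.set_printoptions(precision=4,suppress=True)
print("check",solve([load("scene4.png"),load("w5.png")],[.645,-.027,.105,-.15,0],fixz=.1045))
s=bot.read_state();print(s["tool_pos"],s["wrist_force"])
w=grab("wrist");save(w,"w6.png");C=grab("scene");save(C,"scene6.png");c=grab("side");save(c,"side6.png")
x,y,z=s["tool_pos"]
for cs in([w,C],[w],[C,c]):
  for lx in(-.2,0):print(solve(cs,[x-.07*lx,y,z-.217,lx,0.]))
E
```

```text
check (array([ 0.6461, -0.0279,  0.1126, -0.2325, -0.0333]), np.float64(-1895.9892156862743))
[ 0.6462 -0.0275  0.3479] [ 0.3244  0.029  -5.9877]
(array([ 0.6575, -0.0265,  0.1216, -0.1854, -0.0519]), np.float64(-1991.913725490196))
(array([ 0.6575, -0.0266,  0.1215, -0.1844, -0.0544]), np.float64(-1990.090196078431))
(array([ 0.6575, -0.0265,  0.1215, -0.1841, -0.0529]), np.float64(-1659.169117647059))
(array([ 0.6576, -0.0265,  0.1215, -0.1876, -0.0541]), np.float64(-1660.0299019607844))
(array([ 0.6565, -0.0207,  0.1254, -0.2844,  0.0574]), np.float64(-853.3960784313726))
(array([ 0.6568, -0.0225,  0.1243,  0.0039,  0.1033]), np.float64(-852.0794117647059))
```

drive_tool([
  {"delta_pos": [0, -6, 0], "turn": 0, "jaw": -1},
  {"delta_pos": [0, -5.5, 0], "turn": 0, "jaw": -1},
  {"delta_pos": [0, 0, 6], "turn": 0, "jaw": -1},
  {"delta_pos": [0, 0, 6], "turn": 0, "jaw": -1},
  {"delta_pos": [0, 0, 3], "turn": 0, "jaw": -1},
  {"delta_pos": [0, 0, 0], "turn": 0, "jaw": -1},
  {"delta_pos": [0, 0, 0], "turn": 0, "jaw": -1},
])

```text
time: 15.52
tool_pos: [0.6343, -0.028, 0.3324]
tcp_rot: [-2.174, -2.267, 0.001]
wrist_force: [0.0, -0.5, -6.0]
width: 0.62
grip_force: 114.0
```

drive_tool([
  {"delta_pos": [0, 0, 1.5], "turn": 0, "jaw": -1},
  {"delta_pos": [0, 0, 0], "turn": 0, "jaw": -1},
])

```text
time: 15.68
tool_pos: [0.6346, -0.0281, 0.3317]
tcp_rot: [2.174, 2.267, 0.0]
wrist_force: [-0.3, -0.1, -6.5]
width: 0.618
grip_force: 114.0
```

drive_tool([
  {"delta_pos": [0, 0, 1.5], "turn": 0, "jaw": -1},
  {"delta_pos": [0, 0, 0], "turn": 0, "jaw": -1},
])

```text
time: 15.85
tool_pos: [0.6347, -0.0281, 0.3307]
tcp_rot: [2.174, 2.267, 0.001]
wrist_force: [-1.4, -1.3, -3.7]
width: 0.617
grip_force: 114.4
```

Contact. I release here and grip lower on the neck.

drive_tool([
  {"delta_pos": [0, 0, 1], "turn": 0, "jaw": -1},
  {"delta_pos": [0, 0, 0], "turn": 0, "jaw": 0.4},
  {"delta_pos": [0, 0, 0], "turn": 0, "jaw": 0.7},
  {"delta_pos": [0, 0, 0], "turn": 0, "jaw": 1},
  {"delta_pos": [0, 0, 0], "turn": 0, "jaw": 1},
  {"delta_pos": [0, 0, 5], "turn": 0, "jaw": 1},
  {"delta_pos": [0, 0, 5], "turn": 0, "jaw": 1},
  {"delta_pos": [0, 0, 4], "turn": 0, "jaw": 1},
], grip_force=30)

```text
time: 16.52
tool_pos: [0.6344, -0.028, 0.3145]
tcp_rot: [-2.174, -2.268, 0.0]
wrist_force: [-0.7, -0.3, -0.3]
width: 0.998
grip_force: 0.0
```

drive_tool([
  {"delta_pos": [0, 0, 0], "turn": 0, "jaw": 1},
  {"delta_pos": [0, 0, 0], "turn": 0, "jaw": 0.5},
  {"delta_pos": [0, 0, 0], "turn": 0, "jaw": 0.4},
  {"delta_pos": [0, 0, 0], "turn": 0, "jaw": 0.3},
  {"delta_pos": [0, 0, 0], "turn": 0, "jaw": -1},
  {"delta_pos": [0, 0, 0], "turn": 0, "jaw": -1},
])

```text
time: 17.02
tool_pos: [0.6347, -0.0283, 0.3197]
tcp_rot: [2.173, 2.266, 0.001]
wrist_force: [-8.4, -0.1, 17.9]
width: 0.679
grip_force: 32.5
```

drive_tool([
  {"delta_pos": [0, 0, -5], "turn": 0, "jaw": -1},
  {"delta_pos": [0, 0, -7], "turn": 0, "jaw": -1},
  {"delta_pos": [0, 0, -8], "turn": 0, "jaw": -1},
  {"delta_pos": [0, 0, 0], "turn": 0, "jaw": -1},
], grip_force=40)

```text
time: 17.35
tool_pos: [0.6347, -0.028, 0.3359]
tcp_rot: [2.174, 2.267, 0.001]
wrist_force: [1.4, -0.1, -5.7]
width: 0.669
grip_force: 42.9
```

drive_tool([
  {"delta_pos": [0, 0, 0], "turn": 0, "jaw": -1},
  {"delta_pos": [0, 0, 0], "turn": 0, "jaw": -1},
  {"delta_pos": [0, 0, 0], "turn": 0, "jaw": -1},
], grip_force=110)

```text
time: 17.6
tool_pos: [0.6341, -0.028, 0.3341]
tcp_rot: [-2.173, -2.267, 0.002]
wrist_force: [0.1, 0.3, -6.5]
width: 0.64
grip_force: 112.6
```

```bash
cat > m.py <<'E'
import sys
from lean import *
np.set_printoptions(precision=4,suppress=True)
s=bot.read_state();print(s["tool_pos"],s["wrist_force"])
t=sys.argv[1];w=grab("wrist");save(w,f"w{t}.png");C=grab("scene");save(C,f"scene{t}.png")
x0=[float(v) for v in sys.argv[2:7]]
for cs in([w,C],[w]):print(solve(cs,x0))
E
python3 m.py 7 .64 -.027 .125 -.1 -.04
```

```text
[ 0.6341 -0.028   0.3341] [ 0.0808  0.2691 -6.4763]
(array([ 0.6441, -0.0283,  0.117 , -0.1771, -0.048 ]), np.float64(-2049.2323529411765))
(array([ 0.6442, -0.0283,  0.118 , -0.1787, -0.027 ]), np.float64(-1673.5083333333337))
```

drive_tool([
  {"delta_pos": [0, 2, 6], "turn": 0, "jaw": -1},
  {"delta_pos": [0, 0, 5], "turn": 0, "jaw": -1},
  {"delta_pos": [0, 0, 2], "turn": 0, "jaw": -1},
  {"delta_pos": [0, 0, 0], "turn": 0, "jaw": -1},
  {"delta_pos": [0, 0, 0], "turn": 0, "jaw": -1},
])

```text
time: 18.12
tool_pos: [0.6364, -0.028, 0.3226]
tcp_rot: [-2.174, -2.268, 0.0]
wrist_force: [-2.5, -0.5, 0.4]
width: 0.636
grip_force: 114.2
```

drive_tool([
  {"delta_pos": [0, 0, 1], "turn": 0, "jaw": -1},
  {"delta_pos": [0, 0, 0], "turn": 0, "jaw": -1},
])

```text
time: 18.28
tool_pos: [0.6364, -0.028, 0.3224]
tcp_rot: [2.174, 2.267, 0.0]
wrist_force: [-4.8, -0.0, 4.7]
width: 0.64
grip_force: 115.1
```

drive_tool([
  {"delta_pos": [0, 0, 0], "turn": 0, "jaw": 0.4},
  {"delta_pos": [0, 0, 0], "turn": 0, "jaw": 0.7},
  {"delta_pos": [0, 0, 0], "turn": 0, "jaw": 1},
  {"delta_pos": [0, 0, 0], "turn": 0, "jaw": 1},
  {"delta_pos": [0, 0, -15], "turn": 0, "jaw": 1},
  {"delta_pos": [0, 0, -20], "turn": 0, "jaw": 1},
  {"delta_pos": [0, 0, -15], "turn": 0.115, "jaw": 1},
  {"delta_pos": [0, 0, 0], "turn": 0.125, "jaw": 1},
], grip_force=30)

```text
time: 18.95
tool_pos: [0.638, -0.0281, 0.3758]
tcp_rot: [2.431, 1.981, 0.009]
wrist_force: [0.4, -0.2, 0.8]
width: 0.996
grip_force: 0.0
```

drive_tool([
  {"delta_pos": [0, 0, 0], "turn": 0.125, "jaw": 1},
  {"delta_pos": [0, 0, 0], "turn": 0.125, "jaw": 1},
  {"delta_pos": [0, 0, 0], "turn": 0.125, "jaw": 1},
  {"delta_pos": [0, 0, 0], "turn": 0.125, "jaw": 1},
  {"delta_pos": [0, 0, 0], "turn": 0.125, "jaw": 1},
  {"delta_pos": [0, 0, 0], "turn": 0.125, "jaw": 1},
  {"delta_pos": [0, 0, 0], "turn": 0.125, "jaw": 1},
  {"delta_pos": [0, 0, 0], "turn": 0.125, "jaw": 1},
])

```text
time: 19.62
tool_pos: [0.6367, -0.028, 0.3713]
tcp_rot: [3.089, 0.573, 0.002]
wrist_force: [0.2, -0.3, 0.3]
width: 1.002
grip_force: 0.0
```

drive_tool([
  {"delta_pos": [0, 0, 0], "turn": 0.125, "jaw": 1},
  {"delta_pos": [0, 0, 0], "turn": 0.125, "jaw": 1},
  {"delta_pos": [0, 0, 0], "turn": 0.125, "jaw": 1},
  {"delta_pos": [0, 0, 0], "turn": 0, "jaw": 1},
  {"delta_pos": [0, 0, 0], "turn": 0, "jaw": 1},
])

```text
time: 20.03
tool_pos: [0.6366, -0.028, 0.3713]
tcp_rot: [3.142, 0.002, 0.001]
wrist_force: [-0.1, -0.9, 0.3]
width: 1.002
grip_force: 0.0
```

```bash
python3 m.py 8 .646 -.027 .1045 -.17 -.04; python3 -c "
from h import *
print(R.from_rotvec(bot.read_state()['tcp_rot']).as_matrix()[:,0])"
```

```text
[ 0.6366 -0.028   0.3713] [-0.1484 -0.876   0.3161]
(array([ 0.6454, -0.0274,  0.1035, -0.2391, -0.0093]), np.float64(-2268.8274509803923))
(array([ 0.6445, -0.0274,  0.1028, -0.2287, -0.0085]), np.float64(-1911.532843137255))
[9.99999688e-01 7.11776167e-04 3.43021808e-04]
```

drive_tool([
  {"delta_pos": [-6, 0, 10], "turn": 0, "jaw": 1},
  {"delta_pos": [0, 0, 20], "turn": 0, "jaw": 1},
  {"delta_pos": [0, 0, 14], "turn": 0, "jaw": 1},
  {"delta_pos": [0, 0, 5], "turn": 0, "jaw": 1},
  {"delta_pos": [0, 0, 0], "turn": 0, "jaw": 0.5},
  {"delta_pos": [0, 0, 0], "turn": 0, "jaw": 0.4},
  {"delta_pos": [0, 0, 0], "turn": 0, "jaw": -1},
  {"delta_pos": [0, 0, 0], "turn": 0, "jaw": -1},
], grip_force=40)

```text
time: 20.8
tool_pos: [0.6307, -0.028, 0.323]
tcp_rot: [3.141, -0.003, 0.002]
wrist_force: [-0.8, 0.3, -0.3]
width: 0.649
grip_force: 42.9
```

drive_tool([
  {"delta_pos": [2, 0, 0], "turn": 0, "jaw": -1},
  {"delta_pos": [2, 0, 0], "turn": 0, "jaw": -1},
  {"delta_pos": [2, 0, -0.5], "turn": 0, "jaw": -1},
  {"delta_pos": [2, 0, 0], "turn": 0, "jaw": -1},
])

```text
time: 21.13
tool_pos: [0.6374, -0.0279, 0.3248]
tcp_rot: [-3.141, 0.003, 0.007]
wrist_force: [-10.4, -0.8, 11.7]
width: 0.646
grip_force: 43.8
```

drive_tool([
  {"delta_pos": [2, 0, 0], "turn": 0, "jaw": -1},
  {"delta_pos": [2, 0, 0], "turn": 0, "jaw": -1},
  {"delta_pos": [2, 0, 0], "turn": 0, "jaw": -1},
  {"delta_pos": [0, 0, 0], "turn": 0, "jaw": -1},
])

```text
time: 21.47
tool_pos: [0.6441, -0.0279, 0.3268]
tcp_rot: [-3.141, 0.003, 0.002]
wrist_force: [-11.0, 0.7, 18.0]
width: 0.646
grip_force: 44.0
```

```bash
python3 m.py 9 .646 -.027 .1045 -.07 -.02
```

```text
[ 0.6441 -0.0279  0.3268] [-11.0147   0.7101  17.992 ]
(array([ 0.6485, -0.0275,  0.1051, -0.1217, -0.0069]), np.float64(-2094.6906862745095))
(array([ 0.6484, -0.0275,  0.1052, -0.1159, -0.006 ]), np.float64(-1867.4843137254902))
```

drive_tool([
  {"delta_pos": [2, 0, 1], "turn": 0, "jaw": -1},
  {"delta_pos": [2, 0, 1], "turn": 0, "jaw": -1},
  {"delta_pos": [2, 0, 0], "turn": 0, "jaw": -1},
  {"delta_pos": [2, 0, 0], "turn": 0, "jaw": -1},
  {"delta_pos": [2, 0, 0], "turn": 0, "jaw": -1},
  {"delta_pos": [0, 0, 0], "turn": 0, "jaw": -1},
], grip_force=30)

```text
time: 22.07
tool_pos: [0.6555, -0.0279, 0.3288]
tcp_rot: [3.141, -0.003, 0.008]
wrist_force: [-13.1, 2.0, 28.6]
width: 0.655
grip_force: 44.8
```

```bash
python3 m.py 10 .65 -.027 .1055 -.03 -.02
```

```text
[ 0.6555 -0.0279  0.3288] [-13.1051   2.0213  28.5595]
(array([ 0.6534, -0.028 ,  0.1068, -0.0475, -0.0005]), np.float64(-2008.6588235294116))
(array([ 0.6531, -0.0281,  0.1063, -0.053 ,  0.0028]), np.float64(-1780.0651960784314))
```

drive_tool([
  {"delta_pos": [2, 0, 0], "turn": 0, "jaw": -1},
  {"delta_pos": [2, 0, 0], "turn": 0, "jaw": -1},
  {"delta_pos": [2, 0, 0], "turn": 0, "jaw": -1},
  {"delta_pos": [0, 0, 0], "turn": 0, "jaw": -1},
])

```text
time: 22.5
tool_pos: [0.6621, -0.0281, 0.3294]
tcp_rot: [3.141, -0.003, 0.013]
wrist_force: [-9.6, 1.1, 27.0]
width: 0.643
grip_force: 43.6
```

drive_tool([
  {"delta_pos": [0, 0, -5], "turn": 0, "jaw": -1},
  {"delta_pos": [0, 0, -6], "turn": 0, "jaw": -1},
  {"delta_pos": [0, 0, -6], "turn": 0, "jaw": -1},
  {"delta_pos": [0, 0, 0], "turn": 0, "jaw": -1},
], grip_force=60)

```text
time: 22.83
tool_pos: [0.6606, -0.028, 0.3377]
tcp_rot: [-3.141, 0.004, -0.001]
wrist_force: [0.4, -0.6, -5.9]
width: 0.64
grip_force: 64.3
```

```bash
python3 m.py 11 .655 -.027 .12 -.01 -.01
```

```text
[ 0.6606 -0.028   0.3377] [ 0.3567 -0.6311 -5.9328]
(array([ 0.6536, -0.0278,  0.1172,  0.0385, -0.0022]), np.float64(-2019.6137254901957))
(array([ 0.655 , -0.028 ,  0.1164, -0.0054,  0.0033]), np.float64(-1769.9985294117646))
```

drive_tool([
  {"delta_pos": [-4.5, 0, 0], "turn": 0, "jaw": -1},
  {"delta_pos": [-4, 0, 0], "turn": 0, "jaw": -1},
  {"delta_pos": [0, 0, 5], "turn": 0, "jaw": -1},
  {"delta_pos": [0, 0, 4], "turn": 0, "jaw": -1},
  {"delta_pos": [0, 0, 2], "turn": 0, "jaw": -1},
  {"delta_pos": [0, 0, 0], "turn": 0, "jaw": -1},
  {"delta_pos": [0, 0, 0], "turn": 0, "jaw": -1},
])

```text
time: 23.52
tool_pos: [0.6519, -0.028, 0.3261]
tcp_rot: [-3.141, 0.003, 0.001]
wrist_force: [-0.2, 0.3, -6.2]
width: 0.639
grip_force: 64.3
```

drive_tool([
  {"delta_pos": [0, 0, 1.5], "turn": 0, "jaw": -1},
  {"delta_pos": [0, 0, 0], "turn": 0, "jaw": -1},
])

```text
time: 23.68
tool_pos: [0.6521, -0.028, 0.3252]
tcp_rot: [3.142, -0.003, 0.0]
wrist_force: [-0.2, -0.1, -5.1]
width: 0.639
grip_force: 64.3
```

drive_tool([
  {"delta_pos": [0, 0, 1], "turn": 0, "jaw": -1},
  {"delta_pos": [0, 0, 0], "turn": 0, "jaw": -1},
  {"delta_pos": [0, 0, 0], "turn": 0, "jaw": 0.4},
  {"delta_pos": [0, 0, 0], "turn": 0, "jaw": 0.6},
  {"delta_pos": [0, 0, 0], "turn": 0, "jaw": 1},
  {"delta_pos": [0, 0, 0], "turn": 0, "jaw": 1},
  {"delta_pos": [0, 0, -20], "turn": 0, "jaw": 1},
  {"delta_pos": [0, 0, -30], "turn": 0, "jaw": 1},
])

```text
time: 24.35
tool_pos: [0.6506, -0.0279, 0.371]
tcp_rot: [-3.141, 0.003, 0.011]
wrist_force: [0.2, -0.7, -0.0]
width: 1.0
grip_force: 0.0
```

drive_tool([
  {"delta_pos": [0, 0, -20], "turn": 0, "jaw": 1},
  {"delta_pos": [0, 0, 0], "turn": 0, "jaw": 1},
  {"delta_pos": [0, 0, 0], "turn": 0, "jaw": 1},
])

```text
time: 24.6
tool_pos: [0.6526, -0.0281, 0.397]
tcp_rot: [3.141, -0.003, 0.008]
wrist_force: [0.2, 0.0, -0.8]
width: 0.999
grip_force: 0.0
```

```bash
python3 m.py 12 .646 -.027 .1045 0.01 -.01
```

```text
[ 0.6526 -0.0281  0.397 ] [ 0.2056  0.0294 -0.8424]
(array([ 0.6452, -0.0273,  0.1036, -0.014 ,  0.0052]), np.float64(-1877.903431372549))
(array([ 0.6451, -0.0274,  0.1038, -0.0084,  0.0064]), np.float64(-1522.4833333333333))
```

drive_tool([
  {"delta_pos": [-17.5, 31.3, 0], "turn": -0.036, "jaw": 1},
  {"delta_pos": [-17.5, 31.3, 0], "turn": 0, "jaw": 1},
  {"delta_pos": [-17.5, 31.3, 0], "turn": 0, "jaw": 1},
  {"delta_pos": [-17.5, 31.3, 0], "turn": 0, "jaw": 1},
  {"delta_pos": [-17.5, 31.3, 0], "turn": 0, "jaw": 1},
  {"delta_pos": [-17.5, 31.3, 0], "turn": 0, "jaw": 1},
  {"delta_pos": [-17.5, 31.3, 0], "turn": 0, "jaw": 1},
  {"delta_pos": [0, 0, 0], "turn": 0, "jaw": 1},
])

```text
time: 25.37
tool_pos: [0.5327, -0.2549, 0.3921]
tcp_rot: [3.14, 0.046, -0.007]
wrist_force: [0.1, 0.4, 0.7]
width: 0.999
grip_force: 0.0
```

drive_tool([
  {"delta_pos": [0, 0, 0], "turn": 0, "jaw": 1},
  {"delta_pos": [0, 0, 0], "turn": 0, "jaw": 1},
])

```text
time: 25.53
tool_pos: [0.5354, -0.2504, 0.3927]
tcp_rot: [-3.139, -0.051, 0.003]
wrist_force: [-0.2, 0.7, 1.0]
width: 1.0
grip_force: 0.0
```

Run:
```python
from h import *
w=grab("wrist");save(w,"w13.png");print(bot.read_state()["tool_pos"],bot.read_state()["tcp_rot"])
print(proj(w,[(.5875,-.243,.0585),(.4845,-.247,.059)]))
u,v=proj(w,(.54,-.245,.055))[0].astype(int);x,y=max(0,u-100),max(0,v-75)
p=w["pixels"][y:y+150,x:x+200,::-1];print("org",x,y)
cv2.imwrite("pics/m6.png",cv2.resize(p,None,fx=4,fy=4,interpolation=cv2.INTER_CUBIC))
```

```text
[ 0.5358058  -0.24982869  0.39300125] [-3.13968334e+00 -5.33392616e-02  2.22448305e-03]
[[253.66725014 113.87942183]
 [254.60994334 213.8561718 ]]
org 154 86
```

View pics/m6.png

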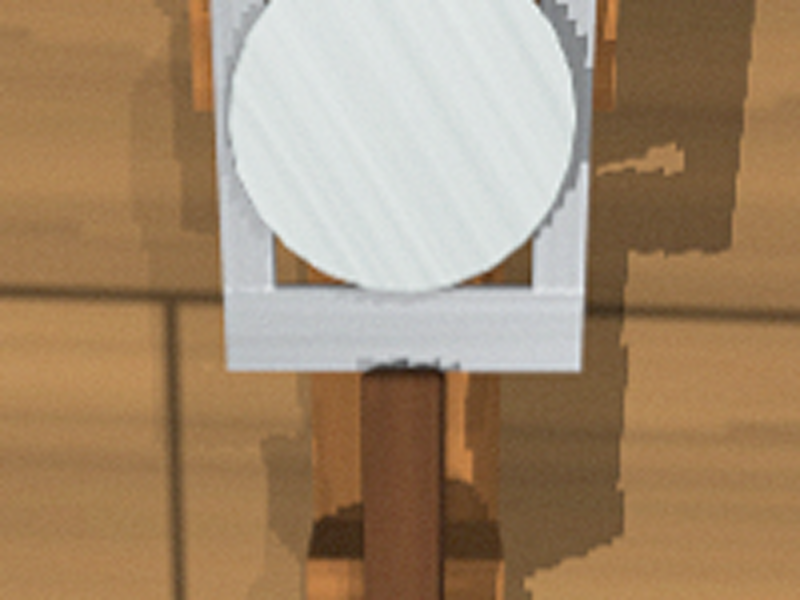

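The wrist crop shows the fork's rear corners at (228,370) and (582,370), handle edges at 362 and 444 px, and the lid spanning 230–577 with its bottom at 291. The lifter is lined up with the tool to within about 0.01 rad.

Run:
```python
from h import *
np.set_printoptions(precision=4,suppress=True)
w=load("w13.png")
A=lambda x,y:(154+x/4,86+y/4)
c=onz(w,[A(228,370),A(582,370),A(230,290),A(214,40),A(597,10)],.0525);print(c, np.linalg.norm(c[0]-c[1]))
h=onz(w,[A(362,400),A(444,400),A(363,540),A(443,540)],.059);print(h)
ly=onz(w,[A(230,115),A(577,115),A(404,291)],.0585);print("lid",ly,ly[2,0]+.042)
d=c[0]-c[1];yaw=np.arctan2(-d[0],d[1]);print("yaw corners",yaw)
m=(c[0]+c[1])/2;print("origin",m[:2]-.039*np.array([np.cos(yaw),np.sin(yaw)]))
```

```text
[[ 0.5198 -0.2005  0.0525]
 [ 0.523  -0.2924  0.0525]
 [ 0.5411 -0.2012  0.0525]
 [ 0.6025 -0.198   0.0525]
 [ 0.6125 -0.2896  0.0525]] 0.09199252657975478
[[ 0.5149 -0.2357  0.059 ]
 [ 0.5156 -0.2567  0.059 ]
 [ 0.4759 -0.2368  0.059 ]
 [ 0.4767 -0.258   0.059 ]]
lid [[ 0.5854 -0.2026  0.0585]
 [ 0.5882 -0.2858  0.0585]
 [ 0.5437 -0.2456  0.0585]] 0.5856564372637847
yaw corners 0.03465150664349866
origin [ 0.4824 -0.2478]
```

drive_tool([
  {"delta_pos": [-26.6, -1.9, 0], "turn": 0, "jaw": 1},
  {"delta_pos": [-26.6, -1.9, 0], "turn": 0, "jaw": 1},
  {"delta_pos": [0, 0, 35], "turn": 0, "jaw": 1},
  {"delta_pos": [0, 0, 35], "turn": 0, "jaw": 1},
  {"delta_pos": [0, 0, 35], "turn": 0, "jaw": 1},
  {"delta_pos": [0, 0, 20], "turn": 0, "jaw": 1},
  {"delta_pos": [0, 0, 0], "turn": 0, "jaw": 1},
  {"delta_pos": [0, 0, 0], "turn": 0, "jaw": 1},
])

```text
time: 26.25
tool_pos: [0.4825, -0.247, 0.2678]
tcp_rot: [-3.139, -0.056, 0.005]
wrist_force: [-0.4, -0.4, 0.1]
width: 1.006
grip_force: 0.0
```

drive_tool([
  {"delta_pos": [0, 0.8, 20], "turn": 0, "jaw": 1},
  {"delta_pos": [0, 0, 20], "turn": 0, "jaw": 1},
  {"delta_pos": [0, 0, 15], "turn": 0, "jaw": 1},
  {"delta_pos": [0, 0, 6], "turn": 0, "jaw": 1},
  {"delta_pos": [0, 0, 0], "turn": 0, "jaw": 0.2},
  {"delta_pos": [0, 0, 0], "turn": 0, "jaw": -0.1},
  {"delta_pos": [0, 0, 0], "turn": 0, "jaw": -0.3},
  {"delta_pos": [0, 0, 0], "turn": 0, "jaw": -0.35},
], grip_force=40)

```text
time: 26.92
tool_pos: [0.4834, -0.2497, 0.2099]
tcp_rot: [3.14, 0.053, 0.004]
wrist_force: [-0.2, -0.2, 0.1]
width: 0.454
grip_force: 0.0
```

drive_tool([
  {"delta_pos": [0, 0, 0], "turn": 0, "jaw": -0.4},
  {"delta_pos": [0, 0, 0], "turn": 0, "jaw": -0.45},
  {"delta_pos": [0, 0, 0], "turn": 0, "jaw": -0.5},
  {"delta_pos": [0, 0, 0], "turn": 0, "jaw": -0.55},
  {"delta_pos": [0, 0, 0], "turn": 0, "jaw": -0.6},
  {"delta_pos": [0, 0, 0], "turn": 0, "jaw": -1},
  {"delta_pos": [0, 0, 0], "turn": 0, "jaw": -1},
])

```text
time: 27.5
tool_pos: [0.4829, -0.2493, 0.2092]
tcp_rot: [3.141, 0.053, 0.002]
wrist_force: [-0.3, 3.0, 6.0]
width: 0.251
grip_force: 39.9
```

drive_tool([
  {"delta_pos": [0, 0, 0], "turn": 0, "jaw": -1},
  {"delta_pos": [0, 0, 0], "turn": 0, "jaw": -1},
  {"delta_pos": [0, 0, 0], "turn": 0, "jaw": -1},
], grip_force=100)

```text
time: 27.75
tool_pos: [0.4831, -0.2495, 0.2094]
tcp_rot: [3.141, 0.053, 0.002]
wrist_force: [-0.5, 2.2, 6.9]
width: 0.234
grip_force: 98.8
```

drive_tool([
  {"delta_pos": [0, 0, -2], "turn": 0, "jaw": -1},
  {"delta_pos": [0, 0, -4], "turn": 0, "jaw": -1},
  {"delta_pos": [0, 0, -7], "turn": 0, "jaw": -1},
  {"delta_pos": [0, 0, -9], "turn": 0, "jaw": -1},
  {"delta_pos": [0, 0, -9], "turn": 0, "jaw": -1},
  {"delta_pos": [0, 0, -6], "turn": 0, "jaw": -1},
  {"delta_pos": [0, 0, -3], "turn": 0, "jaw": -1},
  {"delta_pos": [0, 0, 0], "turn": 0, "jaw": -1},
])

```text
time: 28.42
tool_pos: [0.483, -0.2496, 0.2497]
tcp_rot: [3.14, 0.053, 0.004]
wrist_force: [0.4, 0.3, -2.8]
width: 0.237
grip_force: 97.9
```

```bash
cat > lid.py <<'E'
import sys
from fit import *
np.set_printoptions(precision=4,suppress=True)
def mk(c,p,thr=170):
    L=cv2.cvtColor(np.asarray(c["pixels"],np.uint8),cv2.COLOR_RGB2LAB).astype(float)
    return L
if __name__=="__main__":
    s=bot.read_state();print(s["tool_pos"],s["tcp_rot"],s["wrist_force"],s["torque"],s["width"])
    for n in("wrist","side","scene"):save(grab(n),n[0]+"L"+sys.argv[1]+".png")
    w=load("wL%s.png"%sys.argv[1]);P=np.asarray(w["pixels"],np.uint8)
    Rm=R.from_rotvec(s["tcp_rot"]).as_matrix();z=s["tool_pos"][2]-.1595
    ctr=np.array([*s["tool_pos"][:2],z+.0085])+.103*Rm[:,0]
    print("pred lid px",proj(w,ctr))
    for off in(-20,-10,0,10):
        u,v=proj(w,ctr+off/1000*Rm[:,0])[0].astype(int);print(off,P[v,u] if 0<=v<384 else None)
E
python3 lid.py a
```

```text
[ 0.483  -0.2496  0.2497] [3.1398 0.053  0.0035] [ 0.3678  0.3266 -2.7774] [-0.004   0.1101  0.0078] 0.23666588756202142
pred lid px [[258.3583   7.4812]]
-20 [226 234 231]
-10 [229 233 233]
0 [230 233 234]
10 None
```

```bash
cat > lidfit.py <<'E'
# fit lid disc (bright) + fork grey vs background: contour fit of lid top disc in side & scene by brightness
from fit import *
import sys
from scipy.optimize import minimize
np.set_printoptions(precision=4,suppress=True)
def disc(c,o,n,r=.042,h=.006):
    e=np.cross(n,[0,1.,0]);e/=np.linalg.norm(e);g=np.cross(n,e);k=np.cos(T)[:,None]*e+np.sin(T)[:,None]*g
    I=np.zeros((384*4,512*4),np.uint8);q=cv2.convexHull(proj(c,np.r_[o+r*k,o+h*n+r*k]).astype(np.float32))
    cv2.fillPoly(I,[np.round((q[:,0]+.5)*4).astype(int)],255);return cv2.resize(I,(512,384),interpolation=cv2.INTER_AREA)/255.
def solve(cams,x0,free=(0,1,2)):
    Gs=[cv2.cvtColor(np.asarray(c["pixels"],np.uint8),cv2.COLOR_RGB2LAB).astype(float) for c in cams]
    def cost(q):
        p=np.array(x0,float);p[list(free)]=q
        n=np.array([p[3],p[4],1.]);n/=np.linalg.norm(n);t=0
        for c,G in zip(cams,Gs):
            s=disc(c,p[:3],n);o=np.clip(cv2.dilate(s,np.ones((7,7)))-s,0,1)
            for ch,wt in((0,1),(2,1)):
                g=G[:,:,ch];mi=(s*g).sum()/s.sum();mo=(o*g).sum()/max(o.sum(),1)
                t-=wt*abs(mi-mo)/(10+0*np.sqrt((s*(g-mi)**2).sum()/s.sum()))
                t+=.5*wt*np.sqrt((s*(g-mi)**2).sum()/s.sum())/10
        return t
    q0=np.array(x0,float)[list(free)];D=np.array([.006,.006,.006,.05,.05])[list(free)]
    for k in(1,-1,.5):
        r=minimize(cost,q0,method="Nelder-Mead",options=dict(initial_simplex=np.array([q0]+[q0+d for d in np.diag(D*k)]),xatol=1e-4,fatol=1e-4,maxiter=250));q0=r.x
    return r.x,r.fun
E
python3 - <<'E'
from lidfit import *
print("rest, known ~(.586,-.244,.0525)")
S,D=load("scene0.png"),load("side0.png")
for cs in([S],[D],[S,D]):print(solve(cs,[.586,-.244,.0525,0,0],(0,1) if len(cs)<2 else (0,1,2)))
S,D=load("sLa.png"),load("sLa.png")
E
grep -n 'n\[0\]' lid.py
```

```text
rest, known ~(.586,-.244,.0525)
(array([ 0.5849, -0.2418]), np.float64(-5.206398395835193))
(array([ 0.5871, -0.242 ]), np.float64(-3.873032052230352))
(array([ 0.5858, -0.241 ,  0.0534]), np.float64(-9.024944560681952))
9:    for n in("wrist","side","scene"):save(grab(n),n[0]+"L"+sys.argv[1]+".png")
```

```bash
cat > ml.py <<'E'
import sys
from lidfit import *
s=bot.read_state();print(s["tool_pos"],s["tcp_rot"],s["wrist_force"])
t=sys.argv[1];S=grab("scene");D=grab("side");save(S,f"sceneL{t}.png");save(D,f"sideL{t}.png")
if len(sys.argv)>2: p=[float(v) for v in sys.argv[2:5]]
else: p=list(s["tool_pos"]+[0,0,-.157]+.103*R.from_rotvec(s["tcp_rot"]).as_matrix()[:,0])
print("from",np.array(p))
q,f=solve([S,D],p+[0,0]);print(q,f)
print(solve([S,D],list(q)+[0,0],(0,1,2,3,4)))
E
python3 ml.py b
```

```text
[ 0.4823 -0.2492  0.248 ] [-3.1409 -0.053   0.0006] [ 0.6468  0.2957 -3.3136]
from [ 0.5852 -0.2457  0.0909]
[ 0.5844 -0.2434  0.0912] -11.039533017472216
(array([ 0.5853, -0.2423,  0.0934,  0.02  , -0.113 ]), np.float64(-11.332855331091405))
```

drive_tool([
  {"delta_pos": [0, 0, -4], "turn": 0, "jaw": -1},
  {"delta_pos": [0, 0, -8], "turn": 0, "jaw": -1},
  {"delta_pos": [0, 0, -12], "turn": 0, "jaw": -1},
  {"delta_pos": [0, 0, -15], "turn": 0, "jaw": -1},
  {"delta_pos": [0, 0, -15], "turn": 0, "jaw": -1},
  {"delta_pos": [0, 0, -15], "turn": 0, "jaw": -1},
  {"delta_pos": [0, 0, -15], "turn": 0, "jaw": -1},
  {"delta_pos": [0, 0, -15], "turn": 0, "jaw": -1},
])

```text
time: 29.33
tool_pos: [0.4826, -0.2493, 0.3494]
tcp_rot: [3.14, 0.053, 0.002]
wrist_force: [-0.6, -0.4, -3.1]
width: 0.236
grip_force: 97.9
```

drive_tool([
  {"delta_pos": [0, 0, -14], "turn": 0, "jaw": -1},
  {"delta_pos": [0, 0, -11], "turn": 0, "jaw": -1},
  {"delta_pos": [0, 0, -7], "turn": 0, "jaw": -1},
  {"delta_pos": [0, 0, -4], "turn": 0, "jaw": -1},
  {"delta_pos": [0, 0, 0], "turn": 0, "jaw": -1},
  {"delta_pos": [1.2, -3.8, 0], "turn": 0, "jaw": -1},
  {"delta_pos": [2.4, -7.6, 0], "turn": 0, "jaw": -1},
  {"delta_pos": [3.5, -11.5, 0], "turn": 0, "jaw": -1},
])

```text
time: 30.0
tool_pos: [0.4886, -0.2258, 0.382]
tcp_rot: [-3.14, -0.051, 0.003]
wrist_force: [-0.1, 0.3, -2.1]
width: 0.235
grip_force: 98.0
```

drive_tool([
  {"delta_pos": [4.05, -13.1, 0], "turn": 0, "jaw": -1},
  {"delta_pos": [4.05, -13.1, 0], "turn": 0, "jaw": -1},
  {"delta_pos": [4.05, -13.1, 0], "turn": 0, "jaw": -1},
  {"delta_pos": [4.05, -13.1, 0], "turn": 0, "jaw": -1},
  {"delta_pos": [4.05, -13.1, 0], "turn": 0, "jaw": -1},
  {"delta_pos": [4.05, -13.1, 0], "turn": 0, "jaw": -1},
  {"delta_pos": [4.05, -13.1, 0], "turn": 0, "jaw": -1},
  {"delta_pos": [4.05, -13.1, 0], "turn": 0, "jaw": -1},
])

```text
time: 30.67
tool_pos: [0.5176, -0.1184, 0.3823]
tcp_rot: [-3.14, -0.054, 0.002]
wrist_force: [-0.3, -0.3, -2.9]
width: 0.239
grip_force: 98.0
```

drive_tool([
  {"delta_pos": [4.05, -13.1, 0], "turn": 0, "jaw": -1},
  {"delta_pos": [4.05, -13.1, 0], "turn": 0, "jaw": -1},
  {"delta_pos": [4.05, -13.1, 0], "turn": 0, "jaw": -1},
  {"delta_pos": [4.05, -13.1, 0], "turn": 0, "jaw": -1},
  {"delta_pos": [4.05, -13.1, 0], "turn": 0, "jaw": -1},
  {"delta_pos": [3.5, -11.5, 0], "turn": 0, "jaw": -1},
  {"delta_pos": [2.4, -7.6, 0], "turn": 0, "jaw": -1},
  {"delta_pos": [1.2, -3.8, 0], "turn": 0, "jaw": -1},
])

```text
time: 31.33
tool_pos: [0.5421, -0.0295, 0.3827]
tcp_rot: [-3.141, -0.055, 0.001]
wrist_force: [-0.1, 0.1, -2.5]
width: 0.235
grip_force: 98.0
```

drive_tool([
  {"delta_pos": [0, 0, 0], "turn": 0, "jaw": -1},
  {"delta_pos": [0, 0, 0], "turn": 0, "jaw": -1},
])

```text
time: 31.5
tool_pos: [0.5419, -0.0309, 0.383]
tcp_rot: [3.141, 0.054, -0.001]
wrist_force: [-1.4, -0.4, -2.4]
width: 0.235
grip_force: 98.0
```

```bash
python3 ml.py c
```

```text
[ 0.5419 -0.0309  0.383 ] [ 3.1408  0.054  -0.0008] [-1.412  -0.352  -2.3763]
from [ 0.6449 -0.0274  0.226 ]
[ 0.6444 -0.0242  0.2268] -9.482146244474324
(array([ 0.6444, -0.0245,  0.2289,  0.0294, -0.0924]), np.float64(-9.933112365205679))
```

Run:
```python
import lean,lidfit,numpy as np
from h import load
np.set_printoptions(precision=4,suppress=True)
print("pot scene",lean.solve([load("scene12.png")],[.6455,-.027,.1045,0,0],fixz=.1045))
print("pot w",lean.solve([load("w12.png")],[.6455,-.027,.1045,0,0],fixz=.1045))
print("lid scene",lidfit.solve([load("sceneLc.png")],[.6444,-.0245,.226,0,0],(0,1)))
print("lid side",lidfit.solve([load("sideLc.png")],[.6444,-.0245,.226,0,0],(0,1)))
```

```text
pot scene (array([ 0.6492, -0.0294,  0.0987, -0.1314,  0.0468]), np.float64(-364.99117647058824))
pot w (array([ 0.6458, -0.0274,  0.099 , -0.0138,  0.0071]), np.float64(-1516.9892156862745))
lid scene (array([ 0.6434, -0.0251]), np.float64(-5.684519618152657))
lid side (array([ 0.6461, -0.0252]), np.float64(-3.9166138014009))
```

drive_tool([
  {"delta_pos": [0, 0, 4], "turn": 0, "jaw": -1},
  {"delta_pos": [0, 0, 7], "turn": 0, "jaw": -1},
  {"delta_pos": [0, 0, 8], "turn": 0, "jaw": -1},
  {"delta_pos": [0, 0, 8], "turn": 0, "jaw": -1},
  {"delta_pos": [0, 0, 6], "turn": 0, "jaw": -1},
  {"delta_pos": [0, 0, 4], "turn": 0, "jaw": -1},
  {"delta_pos": [0, 0, 3], "turn": 0, "jaw": -1},
  {"delta_pos": [0, 0, 0], "turn": 0, "jaw": -1},
])

```text
time: 32.27
tool_pos: [0.5417, -0.031, 0.3421]
tcp_rot: [-3.141, -0.053, 0.003]
wrist_force: [-0.3, 0.6, -2.7]
width: 0.24
grip_force: 98.0
```

drive_tool([
  {"delta_pos": [0, 0, 2], "turn": 0, "jaw": -1},
  {"delta_pos": [0, 0, 2], "turn": 0, "jaw": -1},
  {"delta_pos": [0, 0, 2], "turn": 0, "jaw": -1},
  {"delta_pos": [0, 0, 0], "turn": 0, "jaw": -1},
  {"delta_pos": [0, 0, 0], "turn": 0, "jaw": -1},
])

```text
time: 32.68
tool_pos: [0.542, -0.031, 0.3372]
tcp_rot: [-3.141, -0.053, -0.0]
wrist_force: [-0.5, -0.3, -2.9]
width: 0.236
grip_force: 98.0
```

```bash
python3 ml.py d
```

```text
[ 0.542  -0.031   0.3372] [-3.1411 -0.0531 -0.    ] [-0.483  -0.2555 -2.9088]
from [ 0.645  -0.0276  0.1802]
[ 0.6449 -0.0252  0.1812] -10.200905744597653
(array([ 0.6442, -0.0255,  0.183 ,  0.0286, -0.0981]), np.float64(-10.539057060694656))
```

drive_tool([
  {"delta_pos": [0, 0, 1.5], "turn": 0, "jaw": -1},
  {"delta_pos": [0, 0, 1.5], "turn": 0, "jaw": -1},
  {"delta_pos": [0, 0, 1.5], "turn": 0, "jaw": -1},
  {"delta_pos": [0, 0, 1.5], "turn": 0, "jaw": -1},
  {"delta_pos": [0, 0, 1.5], "turn": 0, "jaw": -1},
  {"delta_pos": [0, 0, 1.5], "turn": 0, "jaw": -1},
  {"delta_pos": [0, 0, 0], "turn": 0, "jaw": -1},
  {"delta_pos": [0, 0, 0], "turn": 0, "jaw": -1},
])

```text
time: 33.45
tool_pos: [0.542, -0.031, 0.3281]
tcp_rot: [-3.141, -0.053, 0.0]
wrist_force: [-0.4, -0.0, -2.9]
width: 0.233
grip_force: 98.1
```

drive_tool([
  {"delta_pos": [0, 0, 1.5], "turn": 0, "jaw": -1},
  {"delta_pos": [0, 0, 1.5], "turn": 0, "jaw": -1},
  {"delta_pos": [0, 0, 0], "turn": 0, "jaw": -1},
  {"delta_pos": [0, 0, 0], "turn": 0, "jaw": -1},
])

```text
time: 33.78
tool_pos: [0.5419, -0.0311, 0.325]
tcp_rot: [-3.141, -0.053, 0.001]
wrist_force: [0.1, 0.2, -1.9]
width: 0.232
grip_force: 98.1
```

```bash
python3 ml.py e .645 -.0255 .177
python3 - <<'E'
from h import *
# wrist: tine edges vs neck? mean force
for i in range(3): s=bot.read_state(); 
print(s["wrist_force"],s["torque"])
E
```

```text
[ 0.5419 -0.0311  0.325 ] [-3.1411 -0.053   0.0005] [ 0.1186  0.2276 -1.9219]
from [ 0.645  -0.0255  0.177 ]
[ 0.6444 -0.0259  0.1778] -11.569402187602456
(array([ 0.6443, -0.0253,  0.1779,  0.0139, -0.0565]), np.float64(-11.821839311025409))
[ 0.64171447  0.70591153 -1.63983199] [-0.03465557  0.09475478  0.02656179]
```

drive_tool([
  {"delta_pos": [-4, 0, 0], "turn": 0, "jaw": -1},
  {"delta_pos": [-8, 0, 0], "turn": 0, "jaw": -1},
  {"delta_pos": [-8, 0, 0], "turn": 0, "jaw": -1},
  {"delta_pos": [-10, 0, 0], "turn": 0, "jaw": -1},
  {"delta_pos": [-10, 0, 0], "turn": 0, "jaw": -1},
  {"delta_pos": [-10, 0, 0], "turn": 0, "jaw": -1},
  {"delta_pos": [-10, 0, 0], "turn": 0, "jaw": -1},
  {"delta_pos": [-10, 0, 0], "turn": 0, "jaw": -1},
])

```text
time: 34.55
tool_pos: [0.4708, -0.0334, 0.3252]
tcp_rot: [-3.141, -0.053, -0.0]
wrist_force: [0.2, -0.4, -1.9]
width: 0.236
grip_force: 98.1
```

drive_tool([
  {"delta_pos": [-12, 0, 0], "turn": 0, "jaw": -1},
  {"delta_pos": [-12, 0, 0], "turn": 0, "jaw": -1},
  {"delta_pos": [-8, 0, 0], "turn": 0, "jaw": -1},
  {"delta_pos": [-4, 0, 0], "turn": 0, "jaw": -1},
  {"delta_pos": [0, 0, 0], "turn": 0, "jaw": -1},
  {"delta_pos": [0, 0, 0], "turn": 0, "jaw": -1},
])

```text
time: 35.05
tool_pos: [0.4361, -0.0347, 0.3255]
tcp_rot: [3.141, 0.053, 0.002]
wrist_force: [0.2, -0.4, -0.8]
width: 0.239
grip_force: 98.1
```

```bash
python3 ml.py f .645 -.0255 .177
```

```text
[ 0.4361 -0.0347  0.3255] [3.141  0.0528 0.0018] [ 0.2091 -0.444  -0.7956]
from [ 0.645  -0.0255  0.177 ]
[ 0.6438 -0.0255  0.1772] -15.567853832355194
(array([ 0.6442, -0.0254,  0.1769,  0.007 , -0.0277]), np.float64(-15.655604342308935))
```

drive_tool([
  {"delta_pos": [0, 10, 0], "turn": 0, "jaw": -1},
  {"delta_pos": [0, 20, 0], "turn": 0, "jaw": -1},
  {"delta_pos": [0, 25, 0], "turn": 0, "jaw": -1},
  {"delta_pos": [0, 25, 0], "turn": 0, "jaw": -1},
  {"delta_pos": [0, 25, 0], "turn": 0, "jaw": -1},
  {"delta_pos": [10, 25, 0], "turn": 0, "jaw": -1},
  {"delta_pos": [10, 25, 0], "turn": 0, "jaw": -1},
  {"delta_pos": [10, 25, 0], "turn": 0, "jaw": -1},
])

```text
time: 35.82
tool_pos: [0.4725, -0.2157, 0.325]
tcp_rot: [3.141, 0.053, 0.0]
wrist_force: [0.0, 0.1, -2.9]
width: 0.241
grip_force: 98.2
```

drive_tool([
  {"delta_pos": [9.7, 20, 0], "turn": 0, "jaw": -1},
  {"delta_pos": [0, 10, 0], "turn": 0, "jaw": -1},
  {"delta_pos": [0, 5.6, 0], "turn": 0, "jaw": -1},
  {"delta_pos": [0, 0, 20], "turn": 0, "jaw": -1},
  {"delta_pos": [0, 0, 25], "turn": 0, "jaw": -1},
  {"delta_pos": [0, 0, 25], "turn": 0, "jaw": -1},
  {"delta_pos": [0, 0, 15], "turn": 0, "jaw": -1},
  {"delta_pos": [0, 0, 0], "turn": 0, "jaw": -1},
])

```text
time: 36.48
tool_pos: [0.4804, -0.2471, 0.2358]
tcp_rot: [-3.136, -0.054, 0.012]
wrist_force: [-0.7, 0.0, -3.3]
width: 0.232
grip_force: 98.2
```

drive_tool([
  {"delta_pos": [0, 0, 0], "turn": 0, "jaw": -1},
  {"delta_pos": [0, 0, 0], "turn": 0, "jaw": -1},
])

```text
time: 36.65
tool_pos: [0.4834, -0.2488, 0.2412]
tcp_rot: [3.141, 0.054, 0.002]
wrist_force: [-0.0, 0.2, -1.9]
width: 0.236
grip_force: 98.2
```

drive_tool([
  {"delta_pos": [0, 0, 10], "turn": 0, "jaw": -1},
  {"delta_pos": [0, 0, 10], "turn": 0, "jaw": -1},
  {"delta_pos": [0, 0, 6], "turn": 0, "jaw": -1},
  {"delta_pos": [0, 0, 2], "turn": 0, "jaw": -1},
  {"delta_pos": [0, 0, 0], "turn": 0, "jaw": -1},
  {"delta_pos": [0, 0, 0], "turn": 0, "jaw": -1},
])

```text
time: 37.15
tool_pos: [0.4829, -0.2487, 0.2119]
tcp_rot: [-3.141, -0.053, 0.001]
wrist_force: [-0.2, 0.1, -1.9]
width: 0.238
grip_force: 98.2
```

drive_tool([
  {"delta_pos": [0, 0, 2], "turn": 0, "jaw": -1},
  {"delta_pos": [0, 0, 0], "turn": 0, "jaw": -1},
])

```text
time: 37.32
tool_pos: [0.4831, -0.2489, 0.2102]
tcp_rot: [3.141, 0.053, 0.0]
wrist_force: [-0.1, -0.5, -1.4]
width: 0.236
grip_force: 98.2
```

drive_tool([
  {"delta_pos": [0, 0, 1.5], "turn": 0, "jaw": -1},
  {"delta_pos": [0, 0, 0], "turn": 0, "jaw": -1},
])

```text
time: 37.48
tool_pos: [0.4833, -0.2489, 0.2094]
tcp_rot: [3.141, 0.053, 0.001]
wrist_force: [-0.8, 0.3, 2.6]
width: 0.237
grip_force: 98.7
```

On the rest. I release and go up.

drive_tool([
  {"delta_pos": [0, 0, 0], "turn": 0, "jaw": -0.4},
  {"delta_pos": [0, 0, 0], "turn": 0, "jaw": -0.2},
  {"delta_pos": [0, 0, 0], "turn": 0, "jaw": 0.2},
  {"delta_pos": [0, 0, 0], "turn": 0, "jaw": 0.6},
  {"delta_pos": [0, 0, 0], "turn": 0, "jaw": 0.8},
  {"delta_pos": [0, 0, -5], "turn": 0, "jaw": 0.8},
  {"delta_pos": [0, 0, -15], "turn": 0, "jaw": 0.8},
  {"delta_pos": [0, 0, -30], "turn": 0, "jaw": 0.8},
])

```text
time: 38.15
tool_pos: [0.4812, -0.2477, 0.2557]
tcp_rot: [-3.137, -0.053, 0.011]
wrist_force: [-0.3, -1.0, -0.5]
width: 0.896
grip_force: 0.0
```

drive_tool([
  {"delta_pos": [0, 0, -40], "turn": 0, "jaw": 0.8},
  {"delta_pos": [0, 0, -40], "turn": 0, "jaw": 0.8},
  {"delta_pos": [26, 0, -30], "turn": 0, "jaw": 0.8},
  {"delta_pos": [27, 0, -20], "turn": 0, "jaw": 0.8},
  {"delta_pos": [0, 0, 0], "turn": 0, "jaw": 0.8},
  {"delta_pos": [0, 0, 0], "turn": 0, "jaw": 0.8},
  {"delta_pos": [0, 0, 0], "turn": 0, "jaw": 0.8},
])

```text
time: 38.73
tool_pos: [0.5354, -0.2467, 0.3879]
tcp_rot: [-3.14, -0.054, 0.003]
wrist_force: [-0.2, -0.6, -1.0]
width: 0.899
grip_force: 0.0
```

```bash
python3 ml.py g .645 -.0255 .177
python3 - <<'E'
from h import *
np.set_printoptions(precision=4,suppress=True)
w=grab("wrist");save(w,"w14.png")
# steel fork: unsaturated bright region; compare outline with model at original pose
P=np.asarray(w["pixels"],np.uint8);L=cv2.cvtColor(P,cv2.COLOR_RGB2LAB).astype(int)
m=((L[:,:,0]>130)&(abs(L[:,:,2]-128)<10)).astype(np.uint8)
n,lab,st,ce=cv2.connectedComponentsWithStats(m)
yaw=.0346;X=np.array([np.cos(yaw),np.sin(yaw),0]);Y=np.array([-X[1],X[0],0]);o=np.array([.4824,-.2478,.0525])
q=proj(w,[o+.039*X+.046*Y,o+.039*X-.046*Y,o+.14*X+.046*Y,o+.14*X-.046*Y]);print("pred corners at first pose",q)
u,v=proj(w,o+.05*X)[0].astype(int);k=lab[v,u];print("comp",k,st[k])
ys,xs=np.where(lab==k);pts=np.c_[xs,ys].astype(np.float32)
box=cv2.boxPoints(cv2.minAreaRect(pts));print(box);wp=onz(w,box,.0525);print(wp)
E
```

```text
[ 0.5354 -0.2467  0.3879] [-3.1404 -0.0537  0.003 ] [-0.2373 -0.6158 -0.9918]
from [ 0.645  -0.0255  0.177 ]
[ 0.6444 -0.0257  0.1771] -12.340138242742507
(array([ 0.6444, -0.0252,  0.177 ,  0.0121, -0.0207]), np.float64(-12.381192478515743))
pred corners at first pose [[213.7259 179.0498]
 [303.9593 179.1259]
 [209.179   74.3798]
 [308.5452  74.3725]]
comp 2 [ 210   74  100  106 4282]
[[210.  74.]
 [309.  74.]
 [309. 179.]
 [210. 179.]]
[[ 0.6211 -0.1977  0.0525]
 [ 0.6243 -0.2893  0.0525]
 [ 0.5233 -0.2976  0.0525]
 [ 0.5197 -0.1967  0.0525]]
```

```bash
python3 -c "
from workcell import bot
print(bot.finish_job())"
```

```text
the job is handed in; nothing more can be done
None
```

The job is handed in: the pot stands level in the ring stand (measured lean about 0.015 rad just before lidding) with the lid closing its mouth, and the lifter is back on its rest within about a millimetre, finished at about 39 s of the 72 s.

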